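# Load the fit-up sleeves and lock the welding bench

### The job

Get the fit-up bench ready for tacking: slide every loose aluminium bar on the bench, either end first, into the steel sleeve whose width matches it, and push it gently (no ramming) until it bears on the hidden stop inside. When all the bars are fully home, slide the black magnet switch all the way over to its locked end, and see that the bars are still home. Leave the coupling, the jar, the collar and everything else standing where it is.

Things in the scene. Friction and masses are not known exactly. Their poses are not given: they have to be found in the camera images.
- bar_a: bright aluminium square bar, 20 mm wide, 20 mm high, 140 mm long, plain and the same at both ends; it lies loose on the bench at the start, or is absent. Origin at its centre (10 mm above the bench when it lies flat); x along its length, y across its width. Mass 0.15 kg, give or take 30 percent.
- bar_b: bright aluminium flat bar with half-round long edges, 30 mm wide, 20 mm high, 140 mm long, plain and the same at both ends; it lies loose on the bench at the start, or is absent. Origin at its centre (10 mm above the bench when it lies flat); x along its length, y across its width. Mass 0.23 kg, give or take 30 percent.
- bar_c: bright aluminium flat bar with half-round long edges, 40 mm wide, 20 mm high, 140 mm long, plain and the same at both ends; it lies loose on the bench at the start, or is absent. Origin at its centre (10 mm above the bench when it lies flat); x along its length, y across its width. Mass 0.30 kg, give or take 30 percent.
- bar_d: bright aluminium flat bar with half-round long edges, 50 mm wide, 20 mm high, 140 mm long, plain and the same at both ends; it lies loose on the bench at the start, or is absent. Origin at its centre (10 mm above the bench when it lies flat); x along its length, y across its width. Mass 0.38 kg, give or take 30 percent.
- sleeve_a: steel channel sleeve fixed to the bench, mouth roughly towards the robot: tunnel 24 mm wide, 24 mm high inside, the bench its floor; 4 mm walls and roof (top at 28 mm), 104 mm long, far end closed; two lips 12 mm long before the mouth flare out 7 mm each side. Origin at mid-mouth (inner end of the lips) on the bench; x into the tunnel, z up. The four stand about 120 mm apart in any order.
- sleeve_b: steel channel sleeve fixed to the bench, mouth roughly towards the robot: tunnel 34 mm wide, 24 mm high inside, the bench its floor; 4 mm walls and roof (top at 28 mm), 104 mm long, far end closed; two lips 12 mm long before the mouth flare out 7 mm each side. Origin at mid-mouth (inner end of the lips) on the bench; x into the tunnel, z up. The four stand about 120 mm apart in any order.
- sleeve_c: steel channel sleeve fixed to the bench, mouth roughly towards the robot: tunnel 44 mm wide, 24 mm high inside, the bench its floor; 4 mm walls and roof (top at 28 mm), 104 mm long, far end closed; two lips 12 mm long before the mouth flare out 7 mm each side. Origin at mid-mouth (inner end of the lips) on the bench; x into the tunnel, z up. The four stand about 120 mm apart in any order.
- sleeve_d: steel channel sleeve fixed to the bench, mouth roughly towards the robot: tunnel 54 mm wide, 24 mm high inside, the bench its floor; 4 mm walls and roof (top at 28 mm), 104 mm long, far end closed; two lips 12 mm long before the mouth flare out 7 mm each side. Origin at mid-mouth (inner end of the lips) on the bench; x into the tunnel, z up. The four stand about 120 mm apart in any order.
- stop_a: hidden rigid stop inside sleeve_a, 42 to 64 mm in from the mouth (new each time), as wide as the tunnel, 23 mm high. Origin at the middle of its face, on the bench; axes as the sleeve's. A bar's end bears on the face when home: its centre is then 70 mm short of this origin along x. A bar slides on the bench with 1 to 5 N; at the stop the force rises sharply; 8 to 15 N is plenty.
- stop_b: hidden rigid stop inside sleeve_b, 42 to 64 mm in from the mouth (new each time), as wide as the tunnel, 23 mm high. Origin at the middle of its face, on the bench; axes as the sleeve's. A bar's end bears on the face when home: its centre is then 70 mm short of this origin along x. A bar slides on the bench with 1 to 5 N; at the stop the force rises sharply; 8 to 15 N is plenty.
- stop_c: hidden rigid stop inside sleeve_c, 42 to 64 mm in from the mouth (new each time), as wide as the tunnel, 23 mm high. Origin at the middle of its face, on the bench; axes as the sleeve's. A bar's end bears on the face when home: its centre is then 70 mm short of this origin along x. A bar slides on the bench with 1 to 5 N; at the stop the force rises sharply; 8 to 15 N is plenty.
- stop_d: hidden rigid stop inside sleeve_d, 42 to 64 mm in from the mouth (new each time), as wide as the tunnel, 23 mm high. Origin at the middle of its face, on the bench; axes as the sleeve's. A bar's end bears on the face when home: its centre is then 70 mm short of this origin along x. A bar slides on the bench with 1 to 5 N; at the stop the force rises sharply; 8 to 15 N is plenty.
- lock (a joint): slide switch of the bench's magnetic hold-down: travel in m, 0 unlocked, 0.09 locked (end of travel). Starts at 0 to 0.015, slides with 2 N of friction and stays where it is left.
- lock_top (a point): middle of the top face of the switch's black grip, about 55 mm above the bench. The grip is 28 mm (along the base's x) by 20 mm (along its travel) and stands 40 mm above a flat 40 x 140 x 14 mm steel track between the robot and the sleeves.
- lock_base: the switch's flat steel track, origin under its centre; the grip slides along its y axis, towards +y (away from the loose bars, to the robot's left) to lock; with the joint at 0 the grip is 45 mm to the -y side of this centre. Yaw within 0.15 rad.
- coupling: bystander: steel pipe coupling, 38 mm across, 45 mm high, standing between the bars and the sleeves; origin under its centre
- jar: bystander: amber glass jar with black cap, 52 mm across, 48 mm high; origin under its centre
- collar: bystander: dark shaft collar, 44 mm across, 25 mm high, lying flat near the switch; origin under its centre
Mind the look-alikes: they are no part of the job. What is shaped like the bar_d but green is not meant.

How it is judged (in metres and radians):
On the way, in this order (a step that is already met when the one before it is completed fails the run):
1. every bar present lies home against the stop of its own sleeve (x of bar_a in the frame of stop_a between -0.0725 and -0.06 m and y of bar_a in the frame of stop_a between -0.008 and 0.008 m and z of bar_a in the frame of stop_a between 0.006 and 0.014 m and angle between the x axis of bar_a and the x axis of stop_a, either way round below 0.1 rad and x of bar_b in the frame of stop_b between -0.0725 and -0.06 m and y of bar_b in the frame of stop_b between -0.008 and 0.008 m and z of bar_b in the frame of stop_b between 0.006 and 0.014 m and angle between the x axis of bar_b and the x axis of stop_b, either way round below 0.1 rad and x of bar_c in the frame of stop_c between -0.0725 and -0.06 m and y of bar_c in the frame of stop_c between -0.008 and 0.008 m and z of bar_c in the frame of stop_c between 0.006 and 0.014 m and angle between the x axis of bar_c and the x axis of stop_c, either way round below 0.1 rad and x of bar_d in the frame of stop_d between -0.0725 and -0.06 m and y of bar_d in the frame of stop_d between -0.008 and 0.008 m and z of bar_d in the frame of stop_d between 0.006 and 0.014 m and angle between the x axis of bar_d and the x axis of stop_d, either way round below 0.1 rad), for 0.2 s.
2. the switch is slid to its locked end (value of joint lock above 0.082 m), for 0.2 s.
At the end, for the whole second after the job is handed in: Every bar present lies in the sleeve of its own width, its end within 2.5 mm of the hidden stop, within 8 mm of the sleeve's centre line, in line within 0.1 rad, low in the tunnel and at rest; the switch is at its locked end (above 0.082 m) (all of step 1 and linear speed of each of bar_a, bar_b, bar_c, bar_d below 0.02 m/s and value of joint lock above 0.082 m); the robot touches nothing.
It fails at once if the coupling, jar or collar is pushed more than 80 mm away (distance of any of coupling, jar, collar from where it was at the start of the episode above 0.08 m).
It fails at once if the coupling or jar is knocked over (angle between any of coupling, jar's own z axis and vertical above 0.7 rad).
It fails at once if a bar is rammed against a hidden stop with more than 80 N (contact force between bar_a and stop_a above 80 N or contact force between bar_b and stop_b above 80 N or contact force between bar_c and stop_c above 80 N or contact force between bar_d and stop_d above 80 N).
Of bar_a, bar_b, bar_c, bar_d only 3 to 4 are there at a start; the rules pass over those that are not, and their reading is None.
At some moment in a run one of bar_a, bar_b, bar_c, bar_d may be knocked a few centimetres aside while the robot is not near it.
Once in a run the grip may slacken for a moment while it holds something.
It also fails if it takes over 210 s, if anything falls off the work surface, if the arm or the gripper's body presses on something with over 40 N, if the wrist force passes 120 N, or if a joint passes its speed limit or range.

### The arm

A 6-joint arm with a two-finger parallel gripper is mounted at the origin on the work surface. World frame = base frame: x ahead of the robot, y to its left, z up, the work surface at z = 0. Lengths are in mm, angles in rad, forces in N, time in s.
With the tool pointing down it reaches from about 350 to 875 mm from the base axis. Payload 4.2 kg.
Tool frame: the origin (TCP) lies at the very end of the fingers, on their centre line; the grasp point (between the pads) lies 19 mm behind it; z points along the fingers, y is the line along which they close (so a half turn about z gives the same grasp; the last joint's range is limited). The gripper opens to 85 mm and grips with 20 to 120 N. Pads are 22 mm wide; open, the fingers measure 114 mm over their backs; the gripper's body (76 mm by 85 mm) begins 54 mm behind the grasp point. The pads swing forward as they close: fully open they stand 13 mm farther back than shut.
Start: joints at [-0.907, 0.385, 0.008, 0, -1.194, -0.259], TCP at [246.16, -574.46, 231.312] pointing down, gripper open.
Joint ranges: [-3.14, 3.14], [-1.21, 2.06], [-1.07, 1.41], [-3.16, 2.05], [-2.99, -0.16], [-3.1, 3.1]. Speed limits (rad/s): [2.79, 2.79, 3.14, 3.14, 3.14, 3.14].

### API

Orientations are given as a unit quaternion [x, y, z, w].
In Python, from bench import arm, optics gives the robot as it stands. The module is installed in compiled form; this text tells all that it offers.
- The arm moves only by the tool step_arm, never from a script. Its argument "motion" is a list of rows, each an object with "dr": the turn, a rotation vector about the tool's x, y, z in units of 8 degrees (1.0 is 8 degrees), a list of three; "slide": the shift along the tool's x, y, z in mm, a list of three; "jaw": the finger opening in mm, from 0 to 85.4. A call has exactly 8 rows; each row is the pose to reach, as a shift and turn from the pose commanded when the call began, along the tool's axes at that moment; what a row does not reach only later rows make up. A row lasts 1/8 s, in which the tool goes at most 62.5 mm and 10.7 degrees, less where a joint would pass 70% of its speed; a pose out of reach is approached as far as the arm can. A call with a gripper value outside its range is refused whole. The fingers move at their own pace and stop on an object; the grip force is fixed at half the most. Time passes only in rows, so rows that repeat a pose let the fingers close, or fill a call up. It gives the time, the measured TCP pose, the force, the opening and the grip force at its end, in the units of the state.
- arm.read_state(): the state, without advancing time (a new reading comes with each control period).
- optics.get_image(name): name is "scene" or "top"; returns the picture (400x640x3 uint8, blue, green, red); there is no depth.
- optics.camera_info(name): a dict with "camera_matrix" (3x3 intrinsics, pixels), "k1" (the pictures are not rectified: a ray, as slopes to the right and down, at radius r is drawn at 1 + k1 r^2 times it, then the intrinsics apply), "view" (4x4, takes a point from world to camera coordinates). Camera axes: x right, y up, looking along -z (the intrinsics and any distortion apply to the point x, -y, -z); pixel columns grow to the right and rows downward; lengths in mm; the calibration is good to about 2 mm. A picture is of the moment at which its call begins. camera_info takes no time and is no camera call.
- arm.job_done(): hands the job in; it is judged then, once.
The state is a dict: "clock": time; "joints": joint angles; "joint_vel": joint speeds; "joint_efforts": joint torques, N m; "position": TCP position; "ee_rot": TCP orientation; "contact_force": force on the tool from outside, world axes, zero at the start; "wrist_torque": the same for the moment, N m; "gripper_width": finger opening in mm; "grasp_force": force on a finger pad.
Only numpy, scipy, OpenCV 4.12 (cv2) and the standard library are available. Lean on these libraries where they do the work, as an engineer would, in place of code of your own. Each camera call takes 0.05 s, during which the arm holds its last target. There are 200 camera calls.

## Working session

There is one attempt and no reset: what is moved stays moved. The work goes in short steps, Python scripts to look and compute and a tool call to move; the robot and the scene stay as the last step left them, time stands still between calls to the robot, and variables do not carry over. Pictures are saved under pics/ and viewed, at most 16 in all, crops included, and the job is handed in when it is done.

Besides the shell and the picture viewer there is one more tool, called after "Request:" as name(argument=value, ...), one argument or row to a line, values as JSON. step_arm: Moves the arm, as the interface text tells. Its arguments: {"type":"object","properties":{"motion":{"type":"array","items":{"type":"object","properties":{"dr":{"type":"array","items":{"type":"number"}},"slide":{"type":"array","items":{"type":"number"}},"jaw":{"type":"number"}}}}},"required":["motion"]}

```bash
mkdir -p pics; ls
python3 - <<'E'
from bench import arm, optics
import cv2
print(arm.read_state())
for n in("scene","top"):
    cv2.imwrite(f"pics/{n}0.png",optics.get_image(n)); print(optics.camera_info(n))
E
```

```text
pics
{'clock': 0.0, 'joints': array([-9.07379435e-01,  3.85518462e-01,  6.62966137e-03, -4.97397665e-04,
       -1.19398568e+00, -2.58568285e-01]), 'joint_vel': array([ 0.0006013 ,  0.00034551, -0.00018577,  0.00013712,  0.00250718,
        0.00172632]), 'joint_efforts': array([ 4.38600164e-04, -3.92282939e+01,  1.88393980e+01,  4.18600380e+00,
       -4.64276935e-03, -1.46699165e-05]), 'position': array([ 245.94533107, -573.94217902,  230.24631015]), 'ee_rot': array([-2.00954731e-01,  9.79599950e-01,  1.03343743e-03, -2.55195371e-04]), 'contact_force': array([-0.73653487, -0.34547183, -0.77132598]), 'wrist_torque': array([-0.01424292,  0.01728651, -0.04473125]), 'grasp_force': 0.0, 'gripper_width': 85.43045885634419}
{'camera_matrix': array([[436.13465842,   0.        , 318.84832138],
       [  0.        , 436.13465842, 192.01821191],
       [  0.        ,   0.        ,   1.        ]]), 'k1': 0.004005787548763816, 'view': array([[ 8.09311764e-01,  5.87314789e-01, -8.70676622e-03,
        -4.19846512e+02],
       [-4.88617772e-01,  6.81387254e-01,  5.44944110e-01,
         1.93900227e+02],
       [ 3.25986414e-01, -4.36775398e-01,  8.38427164e-01,
        -1.31812704e+03],
       [ 0.00000000e+00,  0.00000000e+00,  0.00000000e+00,
         1.00000000e+00]])}
{'camera_matrix': array([[381.06885218,   0.        , 321.19577594],
       [  0.        , 381.06885218, 198.68538429],
       [  0.        ,   0.        ,   1.        ]]), 'k1': -0.07846775365051413, 'view': array([[-2.61950160e-02, -9.99515119e-01,  1.68329224e-02,
         2.42853227e+01],
       [ 9.97644903e-01, -2.50707934e-02,  6.38443636e-02,
        -4.85643413e+02],
       [-6.33913920e-02,  1.84656834e-02,  9.97817894e-01,
        -1.06215393e+03],
       [ 0.00000000e+00,  0.00000000e+00,  0.00000000e+00,
         1.00000000e+00]])}
```

View pics/top0.png

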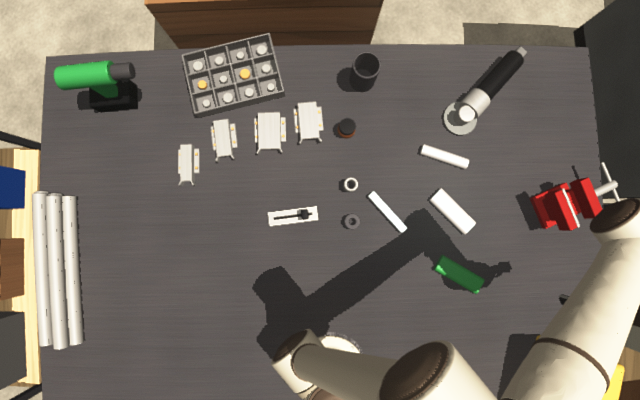

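View pics/scene0.png

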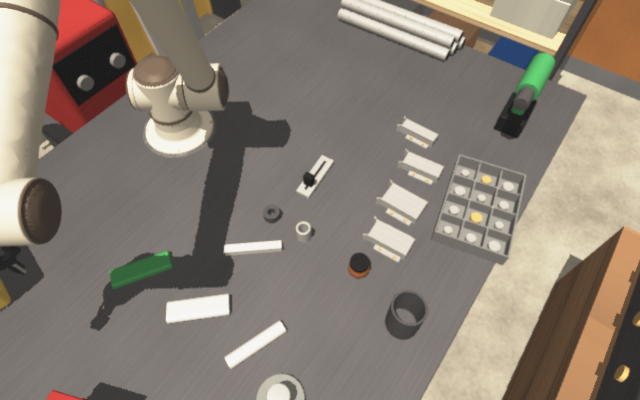

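Top view: three bars at (445,156), (387,212) and (453,211), with a green decoy at (460,274). Sleeves are at (188,163), (224,138), (269,131) and (308,121), the switch grip at (305,214), the coupling at (350,185), the collar at (351,221) and the jar at (347,128).

```bash
cat > h.py <<'E'
from bench import arm, optics
import cv2, numpy as np
def ray(n,uv):
    c=optics.camera_info(n); K=c["camera_matrix"]; V=c["view"]
    p=cv2.undistortPoints(np.float64(uv).reshape(-1,1,2),K,np.array([c["k1"],0,0,0.]))[:,0]
    d=np.c_[p[:,0],-p[:,1],-np.ones(len(p))]@V[:3,:3]
    return -V[:3,:3].T@V[:3,3], d
def onplane(n,uv,z):
    o,d=ray(n,uv); return o+d*((z-o[2])/d[:,2])[:,None]
def blobs(n,mask,z,amin=60):
    out=[]
    for c in cv2.findContours(mask.astype(np.uint8),cv2.RETR_EXTERNAL,cv2.CHAIN_APPROX_NONE)[0]:
        if cv2.contourArea(c)<amin: continue
        m=c[:,0].mean(0); w=onplane(n,c[:,0],z)[:,:2].astype(np.float32)
        (cx,cy),(a,b),_=r=cv2.minAreaRect(w)
        bp=cv2.boxPoints(r); e=[bp[1]-bp[0],bp[2]-bp[1]]
        L=max(e,key=np.linalg.norm); ang=np.arctan2(L[1],L[0])
        ang=(ang+np.pi/2)%np.pi-np.pi/2
        out.append((m.round(),round(cx,1),round(cy,1),round(max(a,b),1),round(min(a,b),1),round(ang,3)))
    return out
def white(im,t=170,smax=40):
    h=cv2.cvtColor(im,cv2.COLOR_BGR2HSV); return (h[...,2]>t)&(h[...,1]<smax)
E
python3 - <<'E'
from h import *
for n in("top","scene"):
    im=optics.get_image(n); print(n)
    for b in blobs(n,white(im),20):
        if 60<b[3]<200: print(*b)
    if n=="top":
        c=im[90:230,150:370]; cv2.imwrite("pics/c1.png",cv2.resize(c,None,fx=3.6,fy=3.6,interpolation=cv2.INTER_CUBIC))
    else:
        c=im[100:280,270:460]; cv2.imwrite("pics/c2.png",cv2.resize(c,None,fx=3.3,fy=3.3,interpolation=cv2.INTER_CUBIC))
E
```

```text
top
[456. 388.] -35.2 -358.2 189.7 114.7 1.504
[581. 384.] -89.5 -751.3 137.6 132.4 -0.624
[293. 374.] 1.3 98.9 104.6 39.9 0.596
[340. 345.] 80.3 -32.4 107.5 29.8 1.329
[634. 227.] 383.3 -922.2 73.4 56.1 -0.071
[293. 216.] 439.5 93.1 138.1 40.3 -1.466
[387. 211.] 444.8 -174.1 140.3 23.5 0.713
[453. 211.] 441.0 -363.5 142.5 45.5 0.761
[608. 184.] 518.5 -856.7 103.1 84.3 -0.235
[445. 156.] 600.4 -348.0 142.0 28.9 1.231
[185. 165.] 593.9 397.9 115.7 39.4 0.027
[224. 140.] 663.9 285.1 115.4 70.0 0.109
[271. 132.] 680.2 149.5 116.2 79.3 -0.026
[459. 119.] 707.7 -398.0 97.2 88.0 1.366
[310. 122.] 708.3 36.5 115.9 68.2 0.044
[479. 101.] 762.1 -459.8 62.2 53.9 -0.822
scene
[282. 389.] 701.2 -387.9 96.1 47.8 0.626
[255. 344.] 603.7 -352.0 142.3 30.1 1.23
[197. 308.] 444.0 -369.5 141.5 51.2 0.767
[252. 247.] 446.6 -179.0 141.2 29.0 0.711
[388. 236.] 704.1 45.2 116.6 63.0 0.087
[402. 199.] 676.6 157.2 115.4 71.2 0.003
[316. 175.] 442.9 85.3 143.1 40.5 -1.463
[421. 163.] 660.3 290.9 114.5 50.7 0.112
[172. 139.] 24.2 -51.7 187.6 104.6 0.365
[417. 129.] 591.2 397.7 115.6 41.6 0.037
[133.  87.] -236.2 26.6 136.9 37.6 -0.409
```

View pics/c1.png

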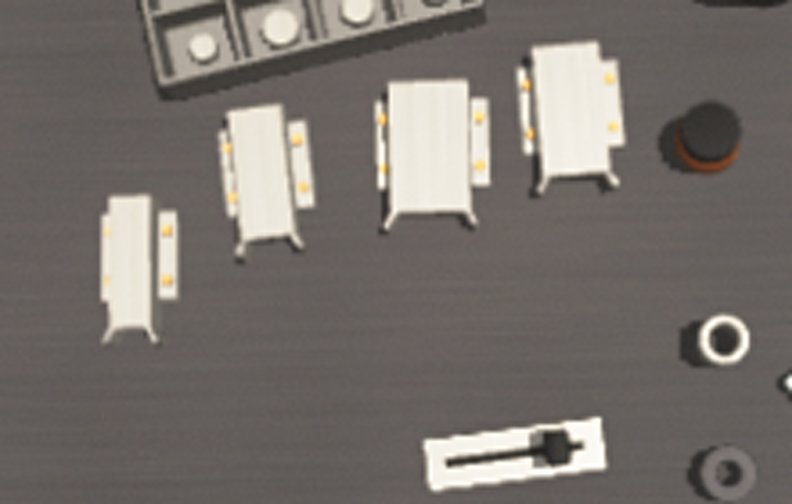

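View pics/c2.png

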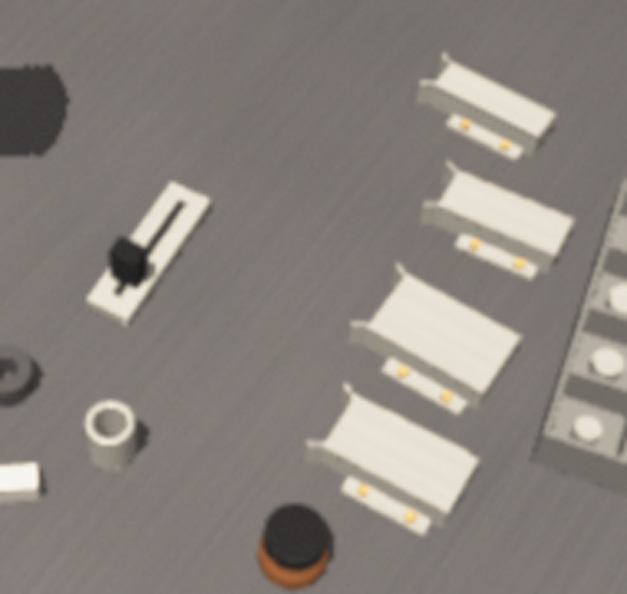

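Top crop: the sleeves from left to right look about 30, 42, 60 and 52 mm wide, so the order is a, b, d, c. I'll compute the sleeve poses from the roof corners (z=28), and measure the bars again with a lower threshold.

```bash
cat >> h.py <<'E'
from scipy.spatial.transform import Rotation as R
def wrap(a): return (a+np.pi)%(2*np.pi)-np.pi
def go(x,y,z,yaw=None):
    """slide/dr from the measured pose to TCP (x,y,z), tool down, tool x along yaw (mod pi)"""
    s=arm.read_state(); r=R.from_quat(s["ee_rot"]); X=r.as_matrix()[:,0]; y0=np.arctan2(X[1],X[0])
    if yaw is None: yaw=y0
    opts=[]
    for k in (0,np.pi):
        q6=wrap(s["joints"][5]+wrap(yaw+k-y0)); opts.append((abs(wrap(yaw+k-y0)),yaw+k))
    yw=min(opts)[1]
    t=R.from_matrix(np.c_[[np.cos(yw),np.sin(yw),0],[np.sin(yw),-np.cos(yw),0],[0,0,-1]])
    sl=r.inv().apply(np.array([x,y,z])-s["position"]); dr=np.degrees((r.inv()*t).as_rotvec())/8
    print("pos",s["position"].round(1),"yaw",round(wrap(y0),3),"q6",s["joints"][5].round(2),"F",s["contact_force"].round(1),"w",round(s["gripper_width"],1),"g",round(s["grasp_force"],1),"t",round(s["clock"],1))
    print(" slide",sl.round(1),"dr",dr.round(2))
E
python3 - <<'E'
from h import *
P={'a':[(109,197),(150,195),(150,326),(109,328)],'b':[(228,110),(281,105),(297,234),(243,241)],
'd':[(388,82),(467,80),(470,211),(394,212)],'c':[(531,48),(599,43),(612,172),(543,179)]}
im=optics.get_image("top"); g=cv2.cvtColor(im,cv2.COLOR_BGR2GRAY)
for k,p in P.items():
    uv=(np.array(p)+.5)/3.6-.5+[150,90]
    w=onplane("top",uv,28)[:,:2]; far=(w[0]+w[1])/2; m=(w[2]+w[3])/2; d=far-m
    print(k,"mouth",m.round(1),"len",np.linalg.norm(d).round(1),"yaw",np.arctan2(d[1],d[0]).round(3),"w",np.linalg.norm(w[0]-w[1]).round(1),np.linalg.norm(w[2]-w[3]).round(1))
for n in("top","scene"):
  im=optics.get_image(n)
  for t in (110,140):
    for b in blobs(n,white(im,t,60),15):
        if 130<b[3]<150 and b[4]<70: print(n,t,*b)
# dark objects
hsv=cv2.cvtColor(optics.get_image("top"),cv2.COLOR_BGR2HSV)
m=(hsv[...,2]<50); m[:, :260]=0; m[:,370:]=0; m[230:]=0
for b in blobs("top",m,30,20): print("dark",*b)
E
```

```text
a mouth [546.2 392.3] len 103.9 yaw 0.002 w 32.8 32.5
b mouth [613.8 281.1] len 105.1 yaw 0.114 w 42.3 42.8
d mouth [631.  153.7] len 104.7 yaw 0.02 w 62.5 59.6
c mouth [656.9  39.1] len 105.3 yaw 0.071 w 54.0 54.5
top 110 [293. 216.] 440.2 93.5 143.6 44.2 -1.465
top 110 [388. 211.] 445.3 -175.4 145.0 26.6 0.712
top 110 [453. 211.] 441.0 -365.5 146.9 49.9 0.761
top 110 [445. 156.] 601.6 -349.7 147.0 34.3 1.224
top 140 [293. 216.] 439.3 94.1 141.6 41.5 -1.465
top 140 [387. 211.] 445.1 -175.2 144.7 24.3 0.714
top 140 [453. 211.] 441.6 -364.9 144.7 49.8 0.761
top 140 [445. 156.] 600.9 -349.4 143.8 31.0 1.224
scene 110 [538.  38.] 724.8 1000.6 139.6 43.0 0.11
scene 140 [255. 344.] 601.8 -352.1 144.7 34.8 1.231
scene 140 [197. 308.] 441.6 -369.1 145.3 53.6 0.761
scene 140 [253. 247.] 445.2 -178.4 142.0 35.1 0.71
scene 140 [315. 175.] 440.8 87.6 148.3 43.8 -1.461
scene 140 [538.  38.] 724.8 1000.6 139.6 43.0 0.11
dark [350.  80.] 825.1 -92.5 95.5 59.4 1.134
dark [364.  64.] 872.7 -117.5 61.1 37.8 -0.041
```

Run:
```python
from h import *
go(421,-386,90,.761)
```

```text
pos [ 246.1 -574.4  231.1] yaw -2.737 q6 -0.26 F [ 0.3  0.  -0.2] w 85.6 g 0.0 t 0.4
 slide [-234.9  104.3  141.2] dr [ 0.    0.   -2.55]
```

Request:
step_arm(
  motion=[
    {"slide": [-50,22,25],"dr": [0,0,-0.5],"jaw": 85},
    {"slide": [-100,44,50],"dr": [0,0,-1.0],"jaw": 85},
    {"slide": [-150,66,80],"dr": [0,0,-1.5],"jaw": 85},
    {"slide": [-195,88,110],"dr": [0,0,-2.0],"jaw": 85},
    {"slide": [-235,104,141],"dr": [0,0,-2.55],"jaw": 85},
    {"slide": [-235,104,141],"dr": [0,0,-2.55],"jaw": 85},
    {"slide": [-235,104,141],"dr": [0,0,-2.55],"jaw": 85},
    {"slide": [-235,104,141],"dr": [0,0,-2.55],"jaw": 85},
  ],
)

```text
clock: 1.4
position: [421.1, -387.4, 91.3]
ee_rot: [-0.371, 0.929, -0.001, 0.001]
contact_force: [-0.1, 0.1, 1.4]
gripper_width: 85.2
grasp_force: 0.0
```

Run:
```python
from h import *
go(421,-386,4,.761)
im=optics.get_image("scene")[230:380,100:300]; cv2.imwrite("pics/s1.png",cv2.resize(im,None,fx=3,fy=3))
```

```text
pos [ 421.1 -387.4   91.3] yaw -2.382 q6 -0.35 F [-0.1  0.1  1.4] w 85.2 g 0.0 t 1.4
 slide [-0.8  1.3 87.3] dr [-0.01  0.   -0.01]
```

View pics/s1.png

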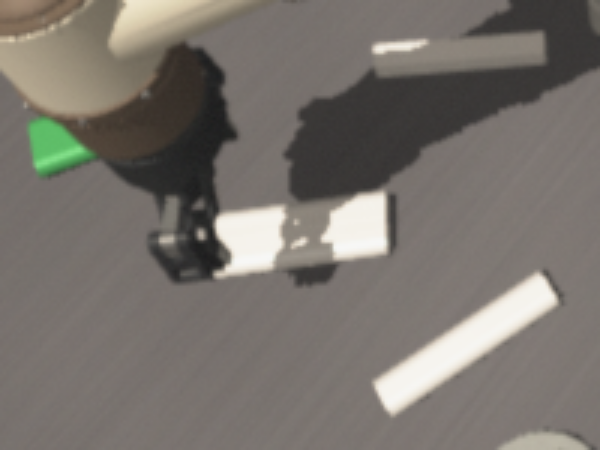

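The gripper is above the wide bar's rear half (scene crop around (190,235)), and the other bars haven't moved. Descend and grip.

Request:
step_arm(
  motion=[
    {"slide": [0,1,30],"dr": [0,0,0],"jaw": 85},
    {"slide": [0,1,60],"dr": [0,0,0],"jaw": 85},
    {"slide": [0,1,78],"dr": [0,0,0],"jaw": 85},
    {"slide": [0,1,86],"dr": [0,0,0],"jaw": 85},
    {"slide": [0,1,86],"dr": [0,0,0],"jaw": 85},
    {"slide": [0,1,86],"dr": [0,0,0],"jaw": 30},
    {"slide": [0,1,86],"dr": [0,0,0],"jaw": 30},
    {"slide": [0,1,86],"dr": [0,0,0],"jaw": 30},
  ],
)

```text
clock: 2.45
position: [421.2, -386.1, 5.8]
ee_rot: [-0.372, 0.928, -0.001, 0.001]
contact_force: [-0.8, 0.3, 5.3]
gripper_width: 47.1
grasp_force: 61.3
```

Request:
step_arm(
  motion=[
    {"slide": [0,0,0],"dr": [0,0,0],"jaw": 30},
    {"slide": [0,0,0],"dr": [0,0,0],"jaw": 30},
    {"slide": [0,0,0],"dr": [0,0,0],"jaw": 30},
    {"slide": [0,0,0],"dr": [0,0,0],"jaw": 30},
    {"slide": [0,0,-5],"dr": [0,0,0],"jaw": 30},
    {"slide": [0,0,-30],"dr": [0,0,0],"jaw": 30},
    {"slide": [0,0,-60],"dr": [0,0,0],"jaw": 30},
    {"slide": [0,0,-85],"dr": [0,0,0],"jaw": 30},
  ],
)

```text
clock: 3.45
position: [420.0, -385.2, 89.8]
ee_rot: [-0.371, 0.929, 0.001, -0.0]
contact_force: [1.1, -0.0, -3.1]
gripper_width: 47.4
grasp_force: 62.5
```

Run:
```python
from h import *
go(515,153,90,.02)
im=optics.get_image("scene"); 
for b in blobs("scene",white(im,140,60),10):
    if b[3]<170: print(*b)
```

```text
pos [ 420.  -385.2   89.8] yaw -2.381 q6 -0.35 F [ 1.1 -0.  -3.1] w 47.4 g 62.5 t 3.5
 slide [-4.398e+02  3.244e+02  2.000e-01] dr [ 0.01 -0.    5.3 ]
[282. 389.] 699.4 -387.2 97.5 48.3 0.626
[254. 344.] 600.7 -351.2 144.6 32.7 1.23
[157. 304.] 357.2 -416.8 38.1 17.2 -0.675
[200. 295.] 419.1 -341.0 102.8 55.6 0.762
[240. 246.] 414.9 -193.0 80.5 16.6 0.623
[115. 249.] 164.9 -372.1 163.5 75.5 -0.073
[388. 239.] 702.6 37.4 119.4 84.7 0.045
[162. 216.] 180.1 -247.4 151.0 147.8 -0.463
[401. 203.] 673.6 150.2 120.6 97.8 -0.025
[315. 176.] 438.9 90.0 148.3 42.6 -1.464
[419. 166.] 657.9 282.5 119.7 81.4 0.07
[ 42. 149.] -257.0 -294.0 54.4 44.6 1.508
[416. 132.] 587.5 388.1 119.2 73.7 -0.037
[212.  80.] -55.2 205.2 113.9 59.8 1.529
```

Opening is 47 mm with the pads high on the half-round edge, so this is bar_d. I'll set it down and take a lower grip.

Request:
step_arm(
  motion=[
    {"slide": [0,0,35],"dr": [0,0,0],"jaw": 30},
    {"slide": [0,0,70],"dr": [0,0,0],"jaw": 30},
    {"slide": [0,0,84],"dr": [0,0,0],"jaw": 30},
    {"slide": [0,0,84],"dr": [0,0,0],"jaw": 62},
    {"slide": [0,0,84],"dr": [0,0,0],"jaw": 62},
    {"slide": [0,0,88],"dr": [0,0,0],"jaw": 62},
    {"slide": [0,0,88],"dr": [0,0,0],"jaw": 30},
    {"slide": [0,0,88],"dr": [0,0,0],"jaw": 30},
  ],
)

```text
clock: 4.5
position: [420.3, -385.5, 1.5]
ee_rot: [-0.371, 0.928, 0.0, -0.0]
contact_force: [-1.1, 0.3, 2.7]
gripper_width: 48.0
grasp_force: 61.9
```

Request:
step_arm(
  motion=[
    {"slide": [0,0,0],"dr": [0,0,0],"jaw": 30},
    {"slide": [0,0,0],"dr": [0,0,0],"jaw": 30},
    {"slide": [0,0,0],"dr": [0,0,0],"jaw": 30},
    {"slide": [0,0,0],"dr": [0,0,0],"jaw": 30},
    {"slide": [0,0,0],"dr": [0,0,0],"jaw": 30},
    {"slide": [0,0,0],"dr": [0,0,0],"jaw": 30},
    {"slide": [0,0,0],"dr": [0,0,0],"jaw": 30},
    {"slide": [0,0,0],"dr": [0,0,0],"jaw": 30},
  ],
)

```text
clock: 5.5
position: [420.3, -385.5, 1.5]
ee_rot: [-0.371, 0.928, 0.0, -0.0]
contact_force: [-2.4, 2.6, 4.4]
gripper_width: 47.4
grasp_force: 62.2
```

Request:
step_arm(
  motion=[
    {"slide": [0,0,-40],"dr": [0,0,0],"jaw": 30},
    {"slide": [0,0,-86],"dr": [0,0,0],"jaw": 30},
    {"slide": [-35,25,-88],"dr": [0,0,0.5],"jaw": 30},
    {"slide": [-75,55,-88],"dr": [0,0,1.0],"jaw": 30},
    {"slide": [-115,85,-88],"dr": [0,0,1.7],"jaw": 30},
    {"slide": [-155,115,-88],"dr": [0,0,2.5],"jaw": 30},
    {"slide": [-195,145,-88],"dr": [0,0,3.2],"jaw": 30},
    {"slide": [-235,175,-88],"dr": [0,0,4.0],"jaw": 30},
  ],
)

```text
clock: 6.5
position: [470.1, -95.1, 88.5]
ee_rot: [-0.099, 0.995, 0.0, 0.0]
contact_force: [1.1, -0.3, -2.4]
gripper_width: 47.5
grasp_force: 63.4
```

Run:
```python
from h import *
go(509,151,80,.02)
```

```text
pos [470.1 -95.1  88.5] yaw -2.944 q6 -1.51 F [ 1.1 -0.3 -2.4] w 47.5 g 63.4 t 6.5
 slide [-86.5 233.6   8.6] dr [0.   0.   1.27]
```

Request:
step_arm(
  motion=[
    {"slide": [-20,45,0],"dr": [0,0,0.3],"jaw": 30},
    {"slide": [-40,95,0],"dr": [0,0,0.6],"jaw": 30},
    {"slide": [-55,145,0],"dr": [0,0,0.9],"jaw": 30},
    {"slide": [-70,190,0],"dr": [0,0,1.27],"jaw": 30},
    {"slide": [-86,233,10],"dr": [0,0,1.27],"jaw": 30},
    {"slide": [-86,233,40],"dr": [0,0,1.27],"jaw": 30},
    {"slide": [-86,233,60],"dr": [0,0,1.27],"jaw": 30},
    {"slide": [-86,233,60],"dr": [0,0,1.27],"jaw": 30},
  ],
)

```text
clock: 7.5
position: [506.0, 148.0, 26.9]
ee_rot: [-0.012, 1.0, -0.001, -0.002]
contact_force: [-0.2, -0.2, -2.2]
gripper_width: 47.5
grasp_force: 63.2
```

Run:
```python
from h import *
go(509,151,3,.02)
for n,s in(("top",(slice(90,250),slice(200,360))),("scene",(slice(130,290),slice(280,440)))):
    cv2.imwrite(f"pics/{n}2.png",cv2.resize(optics.get_image(n)[s],None,fx=3.5,fy=3.5,interpolation=cv2.INTER_CUBIC))
a,b=[cv2.imread(f"pics/{n}2.png") for n in("top","scene")]
cv2.imwrite("pics/two2.png",cv2.resize(np.hstack([a,b]),(800,400)))
```

```text
pos [506.  148.   26.9] yaw -3.117 q6 -2.14 F [-0.2 -0.2 -2.2] w 47.5 g 63.2 t 7.5
 slide [-3.2  3.  23.9] dr [-0.02 -0.03  0.03]
```

View pics/two2.png

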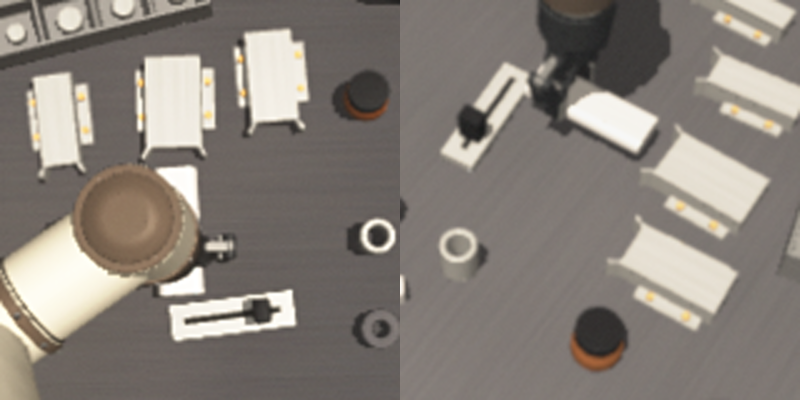

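The bar is lined up in front of sleeve_d: top crop shows its front at (178,167) and the mouth centre at (173,148). I'll compute the lateral offset at the right heights.

Run:
```python
from h import *
def px(p): return (np.array(p)/2.5)+[200,90]
for z in (44,):
    w=onplane("top",px([(161,169),(196,166),(162,296),(203,292)]),z); print(z,w.round(1).tolist())
print(onplane("top",px([(143,149),(206,147),(148,56),(199,54)]),28).round(1).tolist())
im=optics.get_image("top")
for b in blobs("top",white(im,150,60),44):
    if b[4]>15 and b[3]<170 and 400<b[1]<760 and -50<b[2]<420: print(*b)
g=im[...,1].astype(int)
for r in (158,160,162,164): print(r,g[r,255:290].tolist())
for r in (120,130,140,146): print(r,g[r,250:292].tolist())
```

```text
44 [[602.3, 166.7, 44.0], [604.7, 127.9, 44.0], [461.5, 167.9, 44.0], [464.7, 122.7, 44.0]]
[[628.5, 188.8, 28.0], [628.9, 117.7, 28.0], [735.6, 182.0, 28.0], [736.4, 123.9, 28.0]]
[293. 216.] 438.8 92.4 137.7 40.2 -1.467
[273. 203.] 478.5 148.4 49.3 28.1 -1.454
[227. 201.] 491.0 270.8 133.5 109.3 -0.977
[272. 184.] 527.5 145.2 64.7 21.3 -0.365
[273. 163.] 589.2 139.8 71.2 34.2 0.729
[185. 165.] 590.3 389.3 114.9 40.6 0.052
[223. 139.] 658.2 279.4 113.9 69.9 0.098
[271. 132.] 672.9 146.9 116.4 77.5 -0.026
[310. 122.] 701.6 36.6 115.7 67.2 0.054
158 [119, 119, 119, 120, 118, 117, 134, 188, 241, 255, 255, 253, 253, 253, 252, 252, 252, 253, 253, 254, 255, 252, 236, 143, 101, 100, 101, 102, 100, 101, 102, 101, 101, 100, 100]
160 [97, 97, 99, 106, 106, 118, 119, 118, 125, 164, 231, 254, 254, 253, 252, 252, 252, 252, 252, 253, 255, 252, 239, 162, 103, 103, 102, 103, 103, 104, 104, 102, 101, 102, 103]
162 [102, 101, 102, 101, 104, 99, 101, 107, 118, 118, 121, 151, 228, 255, 254, 253, 252, 252, 252, 253, 255, 253, 241, 177, 105, 98, 100, 101, 102, 101, 101, 102, 101, 102, 102]
164 [106, 105,
[... 307 characters left out ...]
, 234, 229, 177, 234, 234, 233, 228, 171, 101, 97, 97, 97, 97, 97]
130 [100, 100, 98, 99, 155, 239, 237, 141, 213, 235, 235, 234, 234, 232, 232, 234, 236, 235, 236, 233, 232, 233, 235, 236, 233, 234, 234, 234, 235, 229, 181, 236, 239, 235, 233, 202, 109, 97, 99, 100, 100, 100]
140 [101, 102, 101, 99, 123, 243, 240, 140, 189, 238, 236, 235, 234, 233, 234, 234, 237, 237, 237, 237, 234, 235, 236, 236, 235, 235, 235, 235, 236, 232, 194, 217, 241, 241, 240, 228, 131, 100, 101, 102, 101, 101]
146 [101, 99, 101, 101, 103, 97, 59, 71, 166, 239, 237, 237, 235, 235, 235, 235, 237, 237, 238, 238, 235, 237, 237, 237, 237, 237, 236, 236, 238, 238, 201, 115, 96, 99, 101, 100, 101, 101, 101, 100, 101, 100]
```

Run:
```python
from h import *
w=onplane("top",[(257.5,120),(280,120),(257.9,146),(280.4,146)],28); print(w.round(1).tolist())
for z in (36,44): print(z,onplane("top",[(278.0,158),(278.6,164),(278.2,161)],z).round(1).tolist())
print(ray("top",[(0,0)])[0])
```

```text
[[713.7, 187.0, 28.0], [712.0, 123.1, 28.0], [638.7, 186.7, 28.0], [637.1, 123.2, 28.0]]
36 [[601.6, 129.8, 36.0], [584.7, 128.4, 36.0], [593.1, 129.4, 36.0]]
44 [[600.2, 129.1, 44.0], [583.4, 127.7, 44.0], [591.8, 128.7, 44.0]]
[ 417.80441365   31.71147977 1090.43300309]
```

Run:
```python
from h import *
im=optics.get_image("top"); g=im[...,1].astype(int)
for r in (157,160,163,166,196,199,202,205): 
    print(r,g[r,268:296].tolist())
```

```text
157 [255, 254, 254, 254, 254, 254, 255, 255, 252, 233, 128, 99, 101, 102, 102, 100, 101, 101, 102, 100, 101, 101, 102, 101, 101, 100, 101, 102]
160 [253, 252, 252, 252, 252, 252, 253, 255, 252, 237, 146, 102, 101, 104, 103, 103, 103, 103, 103, 102, 101, 103, 102, 102, 102, 101, 101, 102]
163 [232, 252, 254, 253, 253, 252, 253, 255, 253, 242, 176, 104, 97, 100, 100, 101, 100, 100, 101, 101, 102, 101, 103, 102, 101, 99, 101, 101]
166 [119, 119, 146, 199, 244, 255, 255, 255, 253, 247, 213, 110, 98, 99, 99, 100, 103, 99, 101, 101, 101, 99, 101, 100, 99, 100, 99, 99]
196 [131, 132, 134, 130, 114, 83, 56, 46, 52, 138, 235, 242, 197, 102, 90, 96, 100, 98, 97, 98, 97, 97, 97, 96, 95, 96, 96, 96]
199 [123, 90, 71, 50, 44, 63, 118, 222, 255, 255, 255, 248, 215, 108, 96, 99, 100, 100, 99, 98, 99, 99, 98, 100, 99, 97, 98, 99]
202 [173, 212, 255, 255, 255, 255, 254, 253, 253, 254, 255, 249, 223, 116, 93, 97, 97, 96, 96, 97, 96, 96, 96, 95, 97, 98, 95, 96]
205 [255, 254, 254, 255, 255, 255, 255, 255, 255, 255, 255, 255, 233, 136, 99, 100, 99, 97, 96, 95, 98, 96, 97, 96, 97, 96, 96, 95]
```

Request:
step_arm(
  motion=[
    {"slide": [0,3.5,8],"dr": [0,0,0.25],"jaw": 30},
    {"slide": [0,3.5,16],"dr": [0,0,0.25],"jaw": 30},
    {"slide": [0,3.5,24],"dr": [0,0,0.25],"jaw": 30},
    {"slide": [0,3.5,24],"dr": [0,0,0.25],"jaw": 30},
    {"slide": [-6,3.5,24],"dr": [0,0,0.25],"jaw": 30},
    {"slide": [-12,3.5,24],"dr": [0,0,0.25],"jaw": 30},
    {"slide": [-18,3.5,24],"dr": [0,0,0.25],"jaw": 30},
    {"slide": [-18,3.5,24],"dr": [0,0,0.25],"jaw": 30},
  ],
)

```text
clock: 8.7
position: [526.1, 152.8, 5.4]
ee_rot: [0.005, 1.0, 0.0, 0.0]
contact_force: [1.5, -0.4, -3.8]
gripper_width: 47.6
grasp_force: 63.3
```

Request:
step_arm(
  motion=[
    {"slide": [-4,0,0],"dr": [0,0,0],"jaw": 30},
    {"slide": [-8,0,0],"dr": [0,0,0],"jaw": 30},
    {"slide": [-12,0,0],"dr": [0,0,0],"jaw": 30},
    {"slide": [-15,0,0],"dr": [0,0,0],"jaw": 30},
    {"slide": [-18,0,0],"dr": [0,0,0],"jaw": 30},
    {"slide": [-20,0,0],"dr": [0,0,0],"jaw": 30},
    {"slide": [-20,0,0],"dr": [0,0,0],"jaw": 30},
    {"slide": [-20,0,0],"dr": [0,0,0],"jaw": 30},
  ],
)

```text
clock: 9.7
position: [545.2, 152.4, 5.3]
ee_rot: [0.005, 1.0, -0.0, -0.0]
contact_force: [-0.7, 0.0, -2.8]
gripper_width: 47.7
grasp_force: 63.3
```

Run:
```python
from h import *
go(549,151.5,2.5,-.01)
for n,s in(("top",(slice(90,250),slice(200,360))),("scene",(slice(130,290),slice(280,440)))):
    cv2.imwrite(f"pics/{n}2.png",cv2.resize(optics.get_image(n)[s],None,fx=3.5,fy=3.5,interpolation=cv2.INTER_CUBIC))
a,b=[cv2.imread(f"pics/{n}2.png") for n in("top","scene")]
cv2.imwrite("pics/two3.png",cv2.resize(np.hstack([a,b]),(800,400)))
print(arm.read_state()["wrist_torque"])
```

```text
pos [545.2 152.4   5.3] yaw 3.132 q6 -2.14 F [-0.7  0.  -2.8] w 47.7 g 63.3 t 9.7
 slide [-3.8 -0.9  2.8] dr [-0. -0.  0.]
[-0.04528479  0.08169393 -0.00411103]
```

View pics/two3.png

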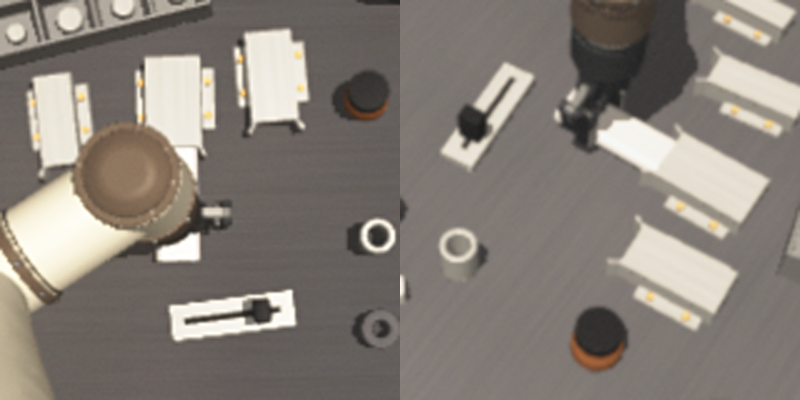

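The bar's front is between the lips of sleeve_d (scene crop (650,160)) with no side force. I'll lower it 3 mm and go in.

Request:
step_arm(
  motion=[
    {"slide": [0,0,3],"dr": [0,0,0],"jaw": 30},
    {"slide": [0,0,3],"dr": [0,0,0],"jaw": 30},
    {"slide": [-3,0,3],"dr": [0,0,0],"jaw": 30},
    {"slide": [-6,0,3],"dr": [0,0,0],"jaw": 30},
    {"slide": [-9,0,3],"dr": [0,0,0],"jaw": 30},
    {"slide": [-12,0,3],"dr": [0,0,0],"jaw": 30},
    {"slide": [-14,0,3],"dr": [0,0,0],"jaw": 30},
    {"slide": [-14,0,3],"dr": [0,0,0],"jaw": 30},
  ],
)

```text
clock: 10.8
position: [559.5, 152.3, 2.3]
ee_rot: [0.005, 1.0, 0.0, 0.0]
contact_force: [-0.3, 0.3, -3.2]
gripper_width: 47.6
grasp_force: 63.3
```

Request:
step_arm(
  motion=[
    {"slide": [-2,0,0],"dr": [0,0,0],"jaw": 30},
    {"slide": [-4,0,0],"dr": [0,0,0],"jaw": 30},
    {"slide": [-6,0,0],"dr": [0,0,0],"jaw": 30},
    {"slide": [-8,0,0],"dr": [0,0,0],"jaw": 30},
    {"slide": [-10,0,0],"dr": [0,0,0],"jaw": 30},
    {"slide": [-12,0,0],"dr": [0,0,0],"jaw": 30},
    {"slide": [-14,0,0],"dr": [0,0,0],"jaw": 30},
    {"slide": [-14,0,0],"dr": [0,0,0],"jaw": 30},
  ],
)

```text
clock: 11.8
position: [573.5, 152.2, 2.3]
ee_rot: [0.005, 1.0, 0.0, 0.0]
contact_force: [0.1, -0.3, -3.2]
gripper_width: 47.7
grasp_force: 63.3
```

Request:
step_arm(
  motion=[
    {"slide": [-0.5,0,0],"dr": [0,0,0],"jaw": 30},
    {"slide": [-1,0,0],"dr": [0,0,0],"jaw": 30},
    {"slide": [-1.5,0,0],"dr": [0,0,0],"jaw": 30},
    {"slide": [-2,0,0],"dr": [0,0,0],"jaw": 30},
    {"slide": [-2.5,0,0],"dr": [0,0,0],"jaw": 30},
    {"slide": [-3,0,0],"dr": [0,0,0],"jaw": 30},
    {"slide": [-3.5,0,0],"dr": [0,0,0],"jaw": 30},
    {"slide": [-4,0,0],"dr": [0,0,0],"jaw": 30},
  ],
)

```text
clock: 12.8
position: [577.4, 152.2, 2.3]
ee_rot: [0.005, 1.0, -0.0, -0.0]
contact_force: [-0.1, -0.3, -3.5]
gripper_width: 47.8
grasp_force: 63.3
```

Request:
step_arm(
  motion=[
    {"slide": [-0.5,0,0],"dr": [0,0,0],"jaw": 30},
    {"slide": [-1,0,0],"dr": [0,0,0],"jaw": 30},
    {"slide": [-1.5,0,0],"dr": [0,0,0],"jaw": 30},
    {"slide": [-2,0,0],"dr": [0,0,0],"jaw": 30},
    {"slide": [-2.5,0,0],"dr": [0,0,0],"jaw": 30},
    {"slide": [-3,0,0],"dr": [0,0,0],"jaw": 30},
    {"slide": [-3.5,0,0],"dr": [0,0,0],"jaw": 30},
    {"slide": [-4,0,0],"dr": [0,0,0],"jaw": 30},
  ],
)

```text
clock: 13.8
position: [581.4, 152.1, 2.3]
ee_rot: [0.005, 1.0, -0.0, -0.0]
contact_force: [-0.3, -0.5, -3.0]
gripper_width: 47.7
grasp_force: 63.3
```

Request:
step_arm(
  motion=[
    {"slide": [-0.5,0,0],"dr": [0,0,0],"jaw": 30},
    {"slide": [-1,0,0],"dr": [0,0,0],"jaw": 30},
    {"slide": [-1.5,0,0],"dr": [0,0,0],"jaw": 30},
    {"slide": [-2,0,0],"dr": [0,0,0],"jaw": 30},
    {"slide": [-2.5,0,0],"dr": [0,0,0],"jaw": 30},
    {"slide": [-3,0,0],"dr": [0,0,0],"jaw": 30},
    {"slide": [-3.5,0,0],"dr": [0,0,0],"jaw": 30},
    {"slide": [-4,0,0],"dr": [0,0,0],"jaw": 30},
  ],
)

```text
clock: 14.8
position: [582.3, 151.9, 1.6]
ee_rot: [0.005, 1.0, -0.001, -0.003]
contact_force: [-10.2, 4.2, 0.0]
gripper_width: 47.7
grasp_force: 63.7
```

Request:
step_arm(
  motion=[
    {"slide": [-0.5,0,0],"dr": [0,0,0],"jaw": 30},
    {"slide": [-1,0,0],"dr": [0,0,0],"jaw": 30},
    {"slide": [-1.5,0,0],"dr": [0,0,0],"jaw": 30},
    {"slide": [-2,0,0],"dr": [0,0,0],"jaw": 30},
    {"slide": [-2.5,0,0],"dr": [0,0,0],"jaw": 30},
    {"slide": [-3,0,0],"dr": [0,0,0],"jaw": 30},
    {"slide": [-3,0,0],"dr": [0,0,0],"jaw": 30},
    {"slide": [-3,0,0],"dr": [0,0,0],"jaw": 30},
  ],
)

```text
clock: 15.8
position: [582.3, 151.8, 1.6]
ee_rot: [0.005, 1.0, -0.001, -0.006]
contact_force: [-17.3, 6.7, 5.3]
gripper_width: 47.6
grasp_force: 64.3
```

Stop found (TCP x stuck at 582, force up to 17 N). I'll release with a light forward preload, then retreat upward.

Request:
step_arm(
  motion=[
    {"slide": [1.5,0,0],"dr": [0,0,0],"jaw": 30},
    {"slide": [2,0,0],"dr": [0,0,0],"jaw": 58},
    {"slide": [2,0,0],"dr": [0,0,0],"jaw": 66},
    {"slide": [2,0,0],"dr": [0,0,0],"jaw": 66},
    {"slide": [2,0,0],"dr": [0,0,0],"jaw": 66},
    {"slide": [2,0,-15],"dr": [0,0,0],"jaw": 66},
    {"slide": [2,0,-50],"dr": [0,0,0],"jaw": 66},
    {"slide": [2,0,-100],"dr": [0,0,0],"jaw": 66},
  ],
)

```text
clock: 16.8
position: [585.8, 151.6, 103.1]
ee_rot: [0.005, 1.0, -0.001, -0.001]
contact_force: [1.3, -0.1, 0.5]
gripper_width: 66.0
grasp_force: 0.0
```

Run:
```python
from h import *
go(580,-150,110,.712)
for n in("top","scene"):
    im=optics.get_image(n)
    for b in blobs(n,white(im,140,60),15):
        if b[3]<170 and b[1]>350: print(n,*b)
```

```text
pos [585.8 151.6 103.1] yaw 3.132 q6 -2.1 F [ 1.3 -0.1  0.5] w 66.0 g 0.0 t 16.8
 slide [   2.8 -301.7   -6.5] dr [-0.   -0.02 -5.17]
top [293. 216.] 439.3 94.1 141.6 41.4 -1.464
top [387. 211.] 445.1 -175.2 144.7 24.3 0.714
top [351. 184.] 527.3 -72.6 37.2 37.0 -0.03
top [611. 187.] 494.6 -850.8 147.2 79.7 0.568
top [271. 172.] 567.0 152.3 54.4 45.5 -0.018
top [445. 156.] 600.9 -349.4 143.8 31.0 1.224
top [  9. 145.] 667.0 940.3 78.5 20.3 1.29
top [210. 152.] 627.8 316.1 144.8 141.3 0.664
top [272. 134.] 680.1 154.4 119.6 88.7 -0.026
top [310. 122.] 708.6 37.3 121.1 71.0 0.031
top [464. 114.] 734.9 -423.2 158.7 97.3 -0.82
scene [282. 389.] 700.3 -386.3 99.4 50.0 0.626
scene [254. 344.] 601.8 -352.1 144.6 34.6 1.223
scene [253. 247.] 444.4 -179.4 144.4 34.9 0.706
scene [302. 231.] 518.9 -70.7 60.2 38.3 -0.932
scene [387. 239.] 702.8 35.1 121.0 86.1 0.039
scene [425. 169.] 676.4 279.8 86.7 80.4 0.104
scene [315. 175.] 441.0 87.6 148.3 43.4 -1.461
scene [424. 136.] 612.0 383.3 74.9 73.9 0.013
scene [430.  47.] 439.9 747.0 134.5 55.7 0.05
scene [468.   7.] 451.8 1023.9 164.6 16.3 -0.029
```

Request:
step_arm(
  motion=[
    {"slide": [20,-40,0],"dr": [0,0,-0.6],"jaw": 66},
    {"slide": [40,-90,0],"dr": [0,0,-1.3],"jaw": 66},
    {"slide": [65,-140,0],"dr": [0,0,-2.0],"jaw": 66},
    {"slide": [90,-190,0],"dr": [0,0,-2.7],"jaw": 66},
    {"slide": [115,-245,0],"dr": [0,0,-3.4],"jaw": 66},
    {"slide": [140,-300,0],"dr": [0,0,-4.2],"jaw": 66},
    {"slide": [159,-348,8],"dr": [0,0,-5.16],"jaw": 66},
    {"slide": [159,-348,13],"dr": [0,0,-5.16],"jaw": 66},
  ],
)

```text
clock: 17.9
position: [422.4, -196.8, 89.7]
ee_rot: [-0.346, 0.938, -0.0, 0.0]
contact_force: [0.5, 0.4, -0.1]
gripper_width: 66.0
grasp_force: 0.0
```

Run:
```python
from h import *
go(423,-195,2,.712)
im=optics.get_image("scene")[190:300,180:330]; cv2.imwrite("pics/s4.png",cv2.resize(im,None,fx=4,fy=4))
```

```text
pos [ 422.4 -196.8   89.7] yaw -2.436 q6 -0.78 F [ 0.5  0.4 -0.1] w 66.0 g 0.0 t 17.9
 slide [-1.5  1.  87.7] dr [-0.    0.   -0.05]
```

View pics/s4.png

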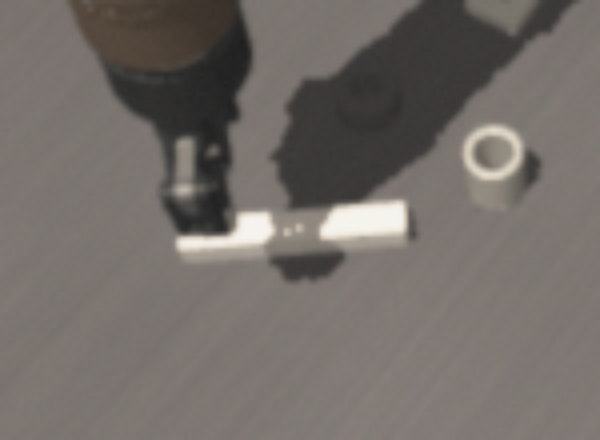

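The gripper is over bar_a's rear half (crop (205,235)). Descend, grip and lift.

Request:
step_arm(
  motion=[
    {"slide": [-1,1,35],"dr": [0,0,0],"jaw": 66},
    {"slide": [-1,1,65],"dr": [0,0,0],"jaw": 66},
    {"slide": [-1,1,80],"dr": [0,0,0],"jaw": 66},
    {"slide": [-1,1,86],"dr": [0,0,0],"jaw": 66},
    {"slide": [-1,1,86],"dr": [0,0,0],"jaw": 10},
    {"slide": [-1,1,86],"dr": [0,0,0],"jaw": 10},
    {"slide": [-1,1,86],"dr": [0,0,0],"jaw": 10},
    {"slide": [-1,1,86],"dr": [0,0,0],"jaw": 10},
  ],
)

```text
clock: 18.95
position: [424.9, -192.9, 4.3]
ee_rot: [-0.348, 0.937, -0.0, 0.001]
contact_force: [-1.4, 2.3, 5.9]
gripper_width: 18.6
grasp_force: 59.6
```

Request:
step_arm(
  motion=[
    {"slide": [0,0,0],"dr": [0,0,0],"jaw": 10},
    {"slide": [0,0,0],"dr": [0,0,0],"jaw": 10},
    {"slide": [0,0,0],"dr": [0,0,0],"jaw": 10},
    {"slide": [0,0,0],"dr": [0,0,0],"jaw": 10},
    {"slide": [0,0,-15],"dr": [0,0,0],"jaw": 10},
    {"slide": [0,0,-50],"dr": [0,0,0],"jaw": 10},
    {"slide": [0,0,-90],"dr": [0,0,0],"jaw": 10},
    {"slide": [0,0,-90],"dr": [0,0,0],"jaw": 10},
  ],
)

```text
clock: 19.95
position: [426.0, -193.3, 96.2]
ee_rot: [-0.348, 0.938, -0.002, 0.003]
contact_force: [-0.2, 0.2, -1.4]
gripper_width: 18.3
grasp_force: 59.0
```

Run:
```python
from h import *
go(424,389,90,0)
g=optics.get_image("top")[...,1].astype(int)
for r in (145,155,165,173): print(r,g[r,174:206].tolist())
for r in (118,130,142,152): print(r,g[r,208:240].tolist())
```

```text
pos [ 426.  -193.3   96.2] yaw -2.431 q6 -0.78 F [-0.2  0.2 -1.4] w 18.3 g 59.0 t 19.9
 slide [-378.3  442.6    5.6] dr [-0.02  0.05  5.09]
145 [98, 97, 97, 100, 96, 106, 188, 233, 234, 233, 233, 233, 233, 233, 234, 235, 237, 191, 128, 109, 101, 100, 101, 101, 99, 101, 100, 101, 99, 101, 102, 101]
155 [98, 98, 97, 107, 192, 226, 224, 229, 231, 233, 233, 233, 231, 230, 233, 234, 235, 184, 118, 121, 207, 198, 201, 193, 221, 146, 102, 102, 102, 101, 102, 103]
165 [101, 100, 97, 111, 202, 235, 232, 231, 232, 233, 234, 235, 232, 231, 233, 234, 236, 207, 121, 130, 217, 236, 234, 233, 224, 145, 100, 100, 101, 99, 99, 101]
173 [100, 100, 98, 103, 160, 193, 225, 232, 233, 234, 234, 235, 232, 232, 233, 234, 236, 207, 122, 117, 126, 133, 132, 131, 128, 116, 102, 101, 102, 103, 102, 101]
118 [99, 98, 100, 99, 99, 99, 97, 98, 97, 98, 95, 96, 97, 98, 103, 106, 113, 115, 120, 121, 108, 99, 101, 101, 101, 100, 99, 102, 102, 100, 101, 101]
130 [96, 97, 118, 188, 234, 212, 203, 232, 231, 231, 233, 234, 234, 233, 231, 231, 233, 235, 234, 233, 221, 164, 168, 183, 190, 210, 230, 182, 117, 101, 102, 101]
142 [101, 100, 98, 106, 183, 237, 207, 195, 232, 233, 233, 235, 236, 236, 235, 234, 233, 234, 235, 235, 235, 235, 172, 149, 226, 224, 212, 213, 202, 132, 101, 103]
152 [99, 100, 98, 99, 99, 98, 98, 85, 174, 232, 235, 234, 234, 235, 236, 236, 235, 234, 234, 234, 235, 235, 236, 193, 132, 100, 97, 101, 100, 100, 101, 101]
```

Run:
```python
from h import *
print("a",onplane("top",[(179.84,145),(191.1,145),(191.2,165),(191.26,173)],28)[:,:2].round(1).tolist())
print("b",onplane("top",[(214,130),(228.6,130),(214.9,142),(230.,142),(215.9,152),(231.2,152)],28)[:,:2].round(1).tolist())
```

```text
a [[648.0, 409.1], [647.0, 376.7], [589.7, 376.3], [567.0, 376.2]]
b [[688.3, 311.2], [687.0, 269.5], [653.6, 308.6], [652.3, 265.7], [624.8, 305.9], [623.6, 262.4]]
```

Request:
step_arm(
  motion=[
    {"slide": [-30,35,0],"dr": [0,0,0.4],"jaw": 10},
    {"slide": [-60,70,0],"dr": [0,0,0.9],"jaw": 10},
    {"slide": [-90,105,0],"dr": [0,0,1.4],"jaw": 10},
    {"slide": [-120,140,0],"dr": [0,0,1.9],"jaw": 10},
    {"slide": [-150,175,0],"dr": [0,0,2.4],"jaw": 10},
    {"slide": [-180,210,0],"dr": [0,0,2.9],"jaw": 10},
    {"slide": [-210,245,0],"dr": [0,0,3.4],"jaw": 10},
    {"slide": [-240,280,0],"dr": [0,0,3.9],"jaw": 10},
  ],
)

```text
clock: 21.0
position: [422.0, 176.6, 91.8]
ee_rot: [-0.082, 0.997, -0.001, -0.001]
contact_force: [0.8, -0.9, 0.4]
gripper_width: 18.9
grasp_force: 59.0
```

Run:
```python
from h import *
go(424,389.5,26,0.006)
```

```text
pos [422.  176.6  91.8] yaw -2.978 q6 -2.16 F [ 0.8 -0.9  0.4] w 18.9 g 59.0 t 21.0
 slide [-36.8 209.9  65.4] dr [-0.01 -0.02  1.13]
```

Request:
step_arm(
  motion=[
    {"slide": [-8,45,0],"dr": [0,0,0.3],"jaw": 10},
    {"slide": [-16,90,0],"dr": [0,0,0.6],"jaw": 10},
    {"slide": [-24,135,0],"dr": [0,0,0.9],"jaw": 10},
    {"slide": [-32,180,20],"dr": [0,0,1.13],"jaw": 10},
    {"slide": [-37,210,40],"dr": [0,0,1.13],"jaw": 10},
    {"slide": [-37,210,65],"dr": [0,0,1.13],"jaw": 10},
    {"slide": [-37,210,65],"dr": [0,0,1.13],"jaw": 10},
    {"slide": [-37,210,65],"dr": [0,0,1.13],"jaw": 10},
  ],
)

```text
clock: 22.0
position: [425.1, 388.6, 28.1]
ee_rot: [-0.004, 1.0, -0.0, -0.0]
contact_force: [0.9, 0.7, -0.8]
gripper_width: 18.6
grasp_force: 59.0
```

Run:
```python
from h import *
go(424,389.5,3,0.006)
for n,s in(("top",(slice(130,260),slice(140,270))),("scene",(slice(70,200),slice(320,450)))):
    cv2.imwrite(f"pics/{n}2.png",cv2.resize(optics.get_image(n)[s],(400,400),interpolation=cv2.INTER_CUBIC))
a,b=[cv2.imread(f"pics/{n}2.png") for n in("top","scene")]
cv2.imwrite("pics/two4.png",np.hstack([a,b]))
g=optics.get_image("top")[...,1].astype(int)
for r in (180,183,186,189,192,195,198): print(r,g[r,170:205].tolist())
```

```text
pos [425.1 388.6  28.1] yaw -3.134 q6 -2.58 F [ 0.9  0.7 -0.8] w 18.6 g 59.0 t 22.0
 slide [ 1.1  1.  25.1] dr [-0.01 -0.    0.01]
180 [105, 103, 102, 103, 103, 102, 102, 102, 100, 110, 182, 229, 229, 225, 211, 206, 201, 203, 201, 204, 232, 213, 128, 117, 115, 103, 104, 102, 106, 104, 105, 103, 103, 104, 105]
183 [101, 102, 101, 103, 101, 99, 100, 100, 127, 189, 173, 128, 113, 113, 107, 102, 103, 100, 100, 100, 88, 145, 219, 156, 113, 104, 103, 101, 102, 104, 102, 100, 102, 104, 101]
186 [102, 101, 101, 103, 101, 100, 101, 101, 102, 94, 94, 96, 99, 101, 99, 100, 102, 100, 101, 100, 101, 100, 98, 91, 93, 102, 102, 102, 101, 102, 102, 103, 102, 104, 102]
189 [100, 101, 101, 103, 102, 99, 101, 101, 100, 106, 175, 246, 253, 252, 252, 253, 253, 241, 152, 126, 110, 104, 104, 103, 102, 105, 103, 103, 103, 103, 103, 105, 104, 103, 103]
192 [101, 102, 100, 101, 101, 101, 101, 100, 98, 110, 198, 254, 253, 252, 252, 253, 254, 249, 165, 141, 104, 104, 105, 107, 104, 104, 104, 103, 105, 104, 104, 104, 105, 107, 105]
195 [99, 98, 98, 97, 99, 98, 96, 97, 96, 105, 196, 253, 254, 253, 252, 253, 254, 249, 165, 143, 102, 99, 100, 101, 100, 102, 100, 100, 100, 101, 101, 101, 101, 101, 101]
198 [98, 100, 100, 98, 97, 100, 97, 99, 97, 104, 195, 253, 253, 253, 252, 252, 254, 250, 167, 143, 102, 97, 101, 100, 101, 102, 101, 99, 103, 100, 102, 102, 101, 102, 101]
```

View pics/two4.png

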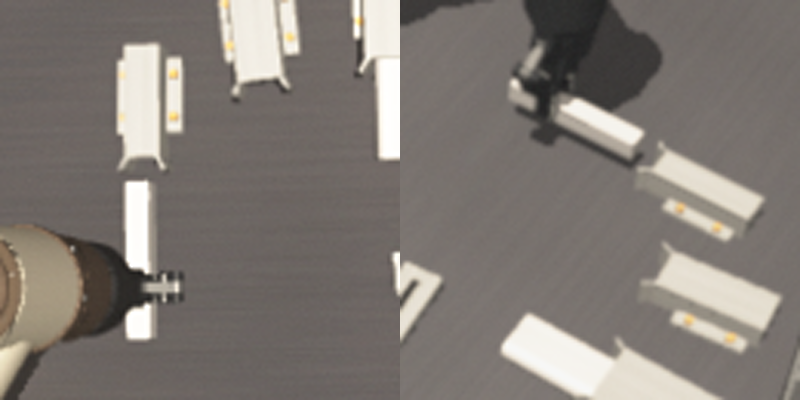

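The bar is straight in front of sleeve_a: top crop shows the bar front at (140,181) and the lips at (142,165). I'll compute the offset.

Run:
```python
from h import *
for z in (43.8,): print(onplane("top",[(180.0,189),(187.8,189),(179.85,198),(187.8,198),(184,187.5)],z)[:,:2].round(1).tolist())
g=optics.get_image("top")[...,1].astype(int)
for r in (225,230,234,236): print(r,g[r,174:196].tolist())
# jaws vs switch etc unchanged
```

```text
[[521.0, 402.7], [520.4, 380.8], [496.0, 403.2], [495.5, 380.9], [524.9, 391.5]]
225 [59, 54, 62, 56, 44, 41, 43, 42, 43, 42, 44, 50, 56, 66, 67, 92, 93, 93, 128, 152, 73, 87]
230 [56, 53, 49, 43, 41, 39, 40, 94, 195, 223, 243, 248, 255, 255, 193, 146, 103, 98, 99, 98, 99, 100]
234 [43, 38, 39, 41, 51, 75, 149, 252, 255, 253, 253, 253, 254, 255, 194, 145, 101, 98, 99, 99, 100, 100]
236 [38, 44, 66, 88, 97, 97, 153, 250, 255, 253, 253, 253, 254, 255, 197, 146, 101, 98, 101, 101, 101, 103]
```

Request:
step_arm(
  motion=[
    {"slide": [0,0.7,8],"dr": [0,0,0],"jaw": 10},
    {"slide": [0,0.7,16],"dr": [0,0,0],"jaw": 10},
    {"slide": [0,0.7,22.5],"dr": [0,0,0],"jaw": 10},
    {"slide": [0,0.7,22.5],"dr": [0,0,0],"jaw": 10},
    {"slide": [-6,0.7,22.5],"dr": [0,0,0],"jaw": 10},
    {"slide": [-12,0.7,22.5],"dr": [0,0,0],"jaw": 10},
    {"slide": [-15,0.7,22.5],"dr": [0,0,0],"jaw": 10},
    {"slide": [-15,0.7,22.5],"dr": [0,0,0],"jaw": 10},
  ],
)

```text
clock: 23.2
position: [440.5, 389.8, 5.8]
ee_rot: [-0.004, 1.0, 0.0, 0.0]
contact_force: [-0.2, -0.5, -0.8]
gripper_width: 18.4
grasp_force: 59.1
```

Request:
step_arm(
  motion=[
    {"slide": [-2,0,0],"dr": [0,0,0],"jaw": 10},
    {"slide": [-4,0,0],"dr": [0,0,0],"jaw": 10},
    {"slide": [-6,0,0],"dr": [0,0,0],"jaw": 10},
    {"slide": [-8,0,0],"dr": [0,0,0],"jaw": 10},
    {"slide": [-10,0,0],"dr": [0,0,0],"jaw": 10},
    {"slide": [-12,0,0],"dr": [0,0,0],"jaw": 10},
    {"slide": [-14,0,0],"dr": [0,0,0],"jaw": 10},
    {"slide": [-15,0,0],"dr": [0,0,0],"jaw": 10},
  ],
)

```text
clock: 24.2
position: [455.2, 390.1, 5.8]
ee_rot: [-0.004, 1.0, 0.0, 0.0]
contact_force: [-0.2, -0.7, -1.4]
gripper_width: 18.6
grasp_force: 59.1
```

Request:
step_arm(
  motion=[
    {"slide": [-2,0,0],"dr": [0,0,0],"jaw": 10},
    {"slide": [-4,0,0],"dr": [0,0,0],"jaw": 10},
    {"slide": [-6,0,0],"dr": [0,0,0],"jaw": 10},
    {"slide": [-8,0,0],"dr": [0,0,0],"jaw": 10},
    {"slide": [-10,0,0],"dr": [0,0,0],"jaw": 10},
    {"slide": [-12,0,0],"dr": [0,0,0],"jaw": 10},
    {"slide": [-14,0,0],"dr": [0,0,0],"jaw": 10},
    {"slide": [-14,0,0],"dr": [0,0,0],"jaw": 10},
  ],
)

```text
clock: 25.2
position: [469.3, 390.1, 5.8]
ee_rot: [-0.004, 1.0, 0.0, 0.0]
contact_force: [-0.1, -0.5, -1.8]
gripper_width: 18.8
grasp_force: 59.1
```

Request:
step_arm(
  motion=[
    {"slide": [-2,0,0],"dr": [0,0,0],"jaw": 10},
    {"slide": [-4,0,0],"dr": [0,0,0],"jaw": 10},
    {"slide": [-6,0,0],"dr": [0,0,0],"jaw": 10},
    {"slide": [-8,0,0],"dr": [0,0,0],"jaw": 10},
    {"slide": [-10,0,0],"dr": [0,0,0],"jaw": 10},
    {"slide": [-12,0,0],"dr": [0,0,0],"jaw": 10},
    {"slide": [-12,0,0],"dr": [0,0,0],"jaw": 10},
    {"slide": [-12,0,0],"dr": [0,0,0],"jaw": 10},
  ],
)

```text
clock: 26.2
position: [481.1, 390.2, 5.8]
ee_rot: [-0.004, 1.0, -0.0, -0.0]
contact_force: [0.4, 0.2, -0.5]
gripper_width: 18.4
grasp_force: 59.1
```

Request:
step_arm(
  motion=[
    {"slide": [-1,0,0],"dr": [0,0,0],"jaw": 10},
    {"slide": [-2,0,0],"dr": [0,0,0],"jaw": 10},
    {"slide": [-3,0,0],"dr": [0,0,0],"jaw": 10},
    {"slide": [-4,0,0],"dr": [0,0,0],"jaw": 10},
    {"slide": [-5,0,0],"dr": [0,0,0],"jaw": 10},
    {"slide": [-6,0,0],"dr": [0,0,0],"jaw": 10},
    {"slide": [-6,0,0],"dr": [0,0,0],"jaw": 10},
    {"slide": [-6,0,0],"dr": [0,0,0],"jaw": 10},
  ],
)

```text
clock: 27.2
position: [487.1, 390.3, 5.8]
ee_rot: [-0.004, 1.0, -0.0, -0.0]
contact_force: [0.1, 0.6, -1.4]
gripper_width: 18.7
grasp_force: 59.1
```

Request:
step_arm(
  motion=[
    {"slide": [-1,0,0],"dr": [0,0,0],"jaw": 10},
    {"slide": [-2,0,0],"dr": [0,0,0],"jaw": 10},
    {"slide": [-3,0,0],"dr": [0,0,0],"jaw": 10},
    {"slide": [-4,0,0],"dr": [0,0,0],"jaw": 10},
    {"slide": [-5,0,0],"dr": [0,0,0],"jaw": 10},
    {"slide": [-5,0,0],"dr": [0,0,0],"jaw": 10},
    {"slide": [-5,0,0],"dr": [0,0,0],"jaw": 10},
    {"slide": [-5,0,0],"dr": [0,0,0],"jaw": 10},
  ],
)

```text
clock: 28.2
position: [492.1, 390.3, 5.8]
ee_rot: [-0.004, 1.0, -0.0, -0.0]
contact_force: [0.2, 0.3, -1.2]
gripper_width: 18.2
grasp_force: 59.1
```

Request:
step_arm(
  motion=[
    {"slide": [-1,0,0],"dr": [0,0,0],"jaw": 10},
    {"slide": [-2,0,0],"dr": [0,0,0],"jaw": 10},
    {"slide": [-3,0,0],"dr": [0,0,0],"jaw": 10},
    {"slide": [-4,0,0],"dr": [0,0,0],"jaw": 10},
    {"slide": [-4,0,0],"dr": [0,0,0],"jaw": 10},
    {"slide": [-4,0,0],"dr": [0,0,0],"jaw": 10},
    {"slide": [-4,0,0],"dr": [0,0,0],"jaw": 10},
    {"slide": [-4,0,0],"dr": [0,0,0],"jaw": 10},
  ],
)

```text
clock: 29.2
position: [496.1, 390.3, 5.8]
ee_rot: [-0.004, 1.0, -0.0, -0.0]
contact_force: [-0.1, 0.5, -1.6]
gripper_width: 18.4
grasp_force: 59.1
```

Request:
step_arm(
  motion=[
    {"slide": [-1,0,0],"dr": [0,0,0],"jaw": 10},
    {"slide": [-2,0,0],"dr": [0,0,0],"jaw": 10},
    {"slide": [-3,0,0],"dr": [0,0,0],"jaw": 10},
    {"slide": [-4,0,0],"dr": [0,0,0],"jaw": 10},
    {"slide": [-5,0,0],"dr": [0,0,0],"jaw": 10},
    {"slide": [-5,0,0],"dr": [0,0,0],"jaw": 10},
    {"slide": [-5,0,0],"dr": [0,0,0],"jaw": 10},
    {"slide": [-5,0,0],"dr": [0,0,0],"jaw": 10},
  ],
)

```text
clock: 30.2
position: [501.1, 390.4, 5.8]
ee_rot: [-0.004, 1.0, -0.0, -0.0]
contact_force: [-0.0, -1.2, -0.7]
gripper_width: 18.2
grasp_force: 59.1
```

Request:
step_arm(
  motion=[
    {"slide": [-1,0,0],"dr": [0,0,0],"jaw": 10},
    {"slide": [-2,0,0],"dr": [0,0,0],"jaw": 10},
    {"slide": [-3,0,0],"dr": [0,0,0],"jaw": 10},
    {"slide": [-4,0,0],"dr": [0,0,0],"jaw": 10},
    {"slide": [-5,0,0],"dr": [0,0,0],"jaw": 10},
    {"slide": [-5,0,0],"dr": [0,0,0],"jaw": 10},
    {"slide": [-5,0,0],"dr": [0,0,0],"jaw": 10},
    {"slide": [-5,0,0],"dr": [0,0,0],"jaw": 10},
  ],
)

```text
clock: 31.2
position: [502.1, 390.0, 5.2]
ee_rot: [-0.004, 1.0, -0.002, -0.003]
contact_force: [-13.9, 3.2, 2.8]
gripper_width: 18.5
grasp_force: 59.6
```

Request:
step_arm(
  motion=[
    {"slide": [0,0,0],"dr": [0,0,0],"jaw": 30},
    {"slide": [0,0,0],"dr": [0,0,0],"jaw": 60},
    {"slide": [0,0,0],"dr": [0,0,0],"jaw": 66},
    {"slide": [0,0,0],"dr": [0,0,0],"jaw": 66},
    {"slide": [0,0,0],"dr": [0,0,0],"jaw": 66},
    {"slide": [0,0,-15],"dr": [0,0,0],"jaw": 66},
    {"slide": [0,0,-50],"dr": [0,0,0],"jaw": 66},
    {"slide": [0,0,-100],"dr": [0,0,0],"jaw": 66},
  ],
)

```text
clock: 32.2
position: [505.7, 389.8, 106.6]
ee_rot: [-0.004, 1.0, -0.001, -0.001]
contact_force: [0.2, 1.4, 0.2]
gripper_width: 66.0
grasp_force: 0.0
```

Run:
```python
from h import *
for n in("top","scene"):
    im=optics.get_image(n)
    for b in blobs(n,white(im,140,60),15):
        if b[3]<150 and b[1]>350 and -480<b[2]<450: print(n,*b)
go(591.5,-376.5,100,1.224)
```

```text
top [292. 216.] 439.5 93.9 142.0 41.7 -1.464
top [188. 204.] 480.6 391.5 45.8 25.9 -0.005
top [351. 184.] 527.3 -72.6 37.2 37.0 -0.03
top [196. 160.] 604.5 366.7 72.5 17.3 -0.001
top [445. 156.] 600.7 -349.8 144.7 31.8 1.232
top [185. 164.] 595.3 398.2 117.5 42.6 0.027
top [224. 139.] 665.3 286.3 117.8 73.6 0.098
top [308. 122.] 709.2 43.3 120.4 83.2 0.071
scene [282. 389.] 700.3 -386.3 99.1 50.0 0.626
scene [254. 344.] 601.9 -352.0 144.4 33.3 1.223
scene [302. 230.] 518.0 -69.6 57.4 38.3 -0.932
scene [387. 239.] 703.2 35.0 119.3 85.6 0.033
scene [315. 175.] 440.9 87.5 148.3 43.4 -1.46
scene [420. 166.] 658.9 279.1 121.8 81.5 0.075
pos [509.4 393.5 113.9] yaw -3.132 q6 -2.47 F [0.7 0.5 0.4] w 66.4 g 0.0 t 32.3
 slide [ -74.4 -770.9    7.2] dr [ 0.01  0.11 -8.7 ]
```

Request:
step_arm(
  motion=[
    {"slide": [-5,-45,0],"dr": [0,0,-0.5],"jaw": 66},
    {"slide": [-10,-95,0],"dr": [0,0,-1.1],"jaw": 66},
    {"slide": [-15,-145,0],"dr": [0,0,-1.7],"jaw": 66},
    {"slide": [-20,-195,0],"dr": [0,0,-2.3],"jaw": 66},
    {"slide": [-25,-245,0],"dr": [0,0,-2.9],"jaw": 66},
    {"slide": [-30,-295,0],"dr": [0,0,-3.5],"jaw": 66},
    {"slide": [-35,-345,0],"dr": [0,0,-4.1],"jaw": 66},
    {"slide": [-40,-395,0],"dr": [0,0,-4.7],"jaw": 66},
  ],
)

```text
clock: 33.3
position: [549.7, -5.7, 106.9]
ee_rot: [-0.328, 0.945, -0.0, 0.001]
contact_force: [0.6, 0.4, 0.2]
gripper_width: 66.0
grasp_force: 0.0
```

Run:
```python
from h import *
go(592,-377,90,1.224)
```

```text
pos [549.7  -5.7 106.9] yaw -2.474 q6 -1.19 F [0.6 0.4 0.2] w 66.0 g 0.0 t 33.3
 slide [ 196.7 -317.7   16.8] dr [-0.01  0.01 -3.98]
```

Request:
step_arm(
  motion=[
    {"slide": [28,-45,0],"dr": [0,0,-0.6],"jaw": 66},
    {"slide": [56,-90,0],"dr": [0,0,-1.2],"jaw": 66},
    {"slide": [84,-135,0],"dr": [0,0,-1.8],"jaw": 66},
    {"slide": [112,-180,0],"dr": [0,0,-2.5],"jaw": 66},
    {"slide": [140,-225,0],"dr": [0,0,-3.2],"jaw": 66},
    {"slide": [170,-275,5],"dr": [0,0,-3.98],"jaw": 66},
    {"slide": [197,-318,17],"dr": [0,0,-3.98],"jaw": 66},
    {"slide": [197,-318,17],"dr": [0,0,-3.98],"jaw": 66},
  ],
)

```text
clock: 34.3
position: [589.2, -379.3, 87.4]
ee_rot: [-0.571, 0.821, 0.001, -0.0]
contact_force: [-0.3, 1.0, -0.3]
gripper_width: 66.2
grasp_force: 0.0
```

Run:
```python
from h import *
go(592,-377,2,1.224)
im=optics.get_image("scene")[270:400,170:330]; cv2.imwrite("pics/s5.png",cv2.resize(im,None,fx=4,fy=4))
```

```text
pos [ 589.2 -379.3   87.4] yaw -1.926 q6 -0.01 F [-0.3  1.  -0.3] w 66.2 g 0.0 t 34.3
 slide [-3.2 -2.  85.4] dr [ 0.01 -0.   -0.06]
```

View pics/s5.png

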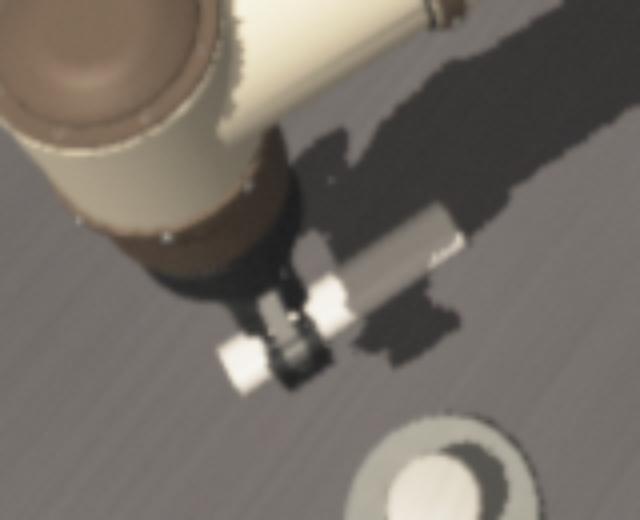

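The gripper is over bar_b's rear half (crop (290,350)), and the bar is in line with it. Grip.

Request:
step_arm(
  motion=[
    {"slide": [-2,-2,35],"dr": [0,0,-0.06],"jaw": 66},
    {"slide": [-2,-2,65],"dr": [0,0,-0.06],"jaw": 66},
    {"slide": [-2,-2,78],"dr": [0,0,-0.06],"jaw": 66},
    {"slide": [-2,-2,85],"dr": [0,0,-0.06],"jaw": 66},
    {"slide": [-2,-2,85],"dr": [0,0,-0.06],"jaw": 15},
    {"slide": [-2,-2,85],"dr": [0,0,-0.06],"jaw": 15},
    {"slide": [-2,-2,85],"dr": [0,0,-0.06],"jaw": 15},
    {"slide": [-2,-2,85],"dr": [0,0,-0.06],"jaw": 15},
  ],
)

```text
clock: 35.35
position: [593.8, -375.1, 5.5]
ee_rot: [-0.577, 0.817, -0.001, 0.001]
contact_force: [-0.2, 1.3, 5.5]
gripper_width: 27.7
grasp_force: 59.7
```

Request:
step_arm(
  motion=[
    {"slide": [0,0,0],"dr": [0,0,0],"jaw": 15},
    {"slide": [0,0,0],"dr": [0,0,0],"jaw": 15},
    {"slide": [0,0,0],"dr": [0,0,0],"jaw": 15},
    {"slide": [0,0,0],"dr": [0,0,0],"jaw": 15},
    {"slide": [0,0,-15],"dr": [0,0,0],"jaw": 15},
    {"slide": [0,0,-50],"dr": [0,0,0],"jaw": 15},
    {"slide": [0,0,-90],"dr": [0,0,0],"jaw": 15},
    {"slide": [0,0,-90],"dr": [0,0,0],"jaw": 15},
  ],
)

```text
clock: 36.35
position: [595.2, -376.0, 98.5]
ee_rot: [-0.576, 0.817, -0.004, 0.002]
contact_force: [-0.2, -0.9, -2.9]
gripper_width: 27.2
grasp_force: 59.4
```

Run:
```python
from h import *
go(490,264,95,0.1)
```

```text
pos [ 595.2 -376.    98.5] yaw -1.913 q6 -0.01 F [-0.2 -0.9 -2.9] w 27.2 g 59.4 t 36.4
 slide [-5.677e+02  3.137e+02  3.000e-01] dr [-0.06  0.03  8.08]
```

Request:
step_arm(
  motion=[
    {"slide": [-42,23,0],"dr": [0,0,0.6],"jaw": 15},
    {"slide": [-84,46,0],"dr": [0,0,1.2],"jaw": 15},
    {"slide": [-126,69,0],"dr": [0,0,1.8],"jaw": 15},
    {"slide": [-168,92,0],"dr": [0,0,2.4],"jaw": 15},
    {"slide": [-210,115,0],"dr": [0,0,3.0],"jaw": 15},
    {"slide": [-252,138,0],"dr": [0,0,3.6],"jaw": 15},
    {"slide": [-294,161,0],"dr": [0,0,4.2],"jaw": 15},
    {"slide": [-336,185,0],"dr": [0,0,4.8],"jaw": 15},
  ],
)

```text
clock: 37.35
position: [530.0, 5.0, 92.8]
ee_rot: [-0.274, 0.962, 0.0, -0.001]
contact_force: [0.6, 1.3, -2.6]
gripper_width: 28.0
grasp_force: 59.6
```

Run:
```python
from h import *
go(490,267,28,0.098)
```

```text
pos [530.    5.   92.8] yaw -2.587 q6 -1.33 F [ 0.6  1.3 -2.6] w 28.0 g 59.6 t 37.4
 slide [-104.1  243.7   64.8] dr [ 0.   -0.02  3.27]
```

Request:
step_arm(
  motion=[
    {"slide": [-20,45,0],"dr": [0,0,0.6],"jaw": 15},
    {"slide": [-40,90,0],"dr": [0,0,1.2],"jaw": 15},
    {"slide": [-60,135,0],"dr": [0,0,1.8],"jaw": 15},
    {"slide": [-80,185,0],"dr": [0,0,2.5],"jaw": 15},
    {"slide": [-95,225,10],"dr": [0,0,3.27],"jaw": 15},
    {"slide": [-104,244,40],"dr": [0,0,3.27],"jaw": 15},
    {"slide": [-104,244,65],"dr": [0,0,3.27],"jaw": 15},
    {"slide": [-104,244,65],"dr": [0,0,3.27],"jaw": 15},
  ],
)

```text
clock: 38.35
position: [488.1, 264.2, 26.0]
ee_rot: [-0.051, 0.999, -0.002, -0.003]
contact_force: [0.5, 0.2, -2.2]
gripper_width: 27.6
grasp_force: 59.6
```

Run:
```python
from h import *
go(490,267,6,0.098)
t=optics.get_image("top"); s=optics.get_image("scene")
a=cv2.resize(t[110:240,170:300],(400,400),interpolation=cv2.INTER_CUBIC);b=cv2.resize(s[90:220,310:440],(400,400),interpolation=cv2.INTER_CUBIC)
cv2.imwrite("pics/two5.png",np.hstack([a,b]))
g=t[...,1].astype(int)
for r in (157,160,163,166,169,172,176,180): print(r,g[r,205:245].tolist())
```

```text
pos [488.1 264.2  26. ] yaw -3.04 q6 -2.26 F [ 0.5  0.2 -2.2] w 27.6 g 59.6 t 38.4
 slide [-2.3  2.7 19.9] dr [-0.03 -0.04  0.02]
157 [103, 102, 101, 101, 101, 102, 102, 103, 100, 99, 94, 136, 170, 142, 107, 94, 83, 84, 83, 82, 83, 93, 98, 98, 84, 66, 111, 187, 182, 123, 102, 101, 101, 101, 101, 102, 102, 101, 100, 100]
160 [103, 103, 104, 106, 100, 102, 103, 102, 104, 107, 138, 172, 150, 118, 109, 102, 104, 102, 101, 103, 103, 103, 101, 102, 101, 101, 88, 84, 89, 92, 103, 100, 101, 102, 102, 99, 101, 103, 102, 102]
163 [100, 103, 101, 101, 101, 100, 101, 101, 101, 100, 91, 82, 84, 96, 100, 100, 99, 100, 100, 99, 99, 97, 98, 97, 98, 99, 100, 101, 101, 101, 101, 101, 100, 102, 100, 101, 103, 101, 104, 101]
166 [103, 100, 101, 103, 103, 104, 101, 102, 101, 103, 103, 103, 103, 103, 102, 102, 131, 199, 237, 246, 250, 250, 251, 255, 255, 245, 207, 128, 99, 100, 104, 103, 101, 103, 103, 103, 102, 102, 103, 103]
169 [98, 99, 99, 100, 99, 98, 100, 98, 98, 100, 100, 101, 101, 102, 99, 76, 128, 220, 248, 252, 252, 252, 252, 255, 255, 251, 236, 138, 99, 100, 99, 103, 103, 102, 101, 102, 104, 103, 104, 104]
172 [158, 150, 122, 111, 108, 104, 115, 116, 103, 102, 104, 104, 103, 103, 103, 100, 98, 201, 244, 252, 252, 252, 252, 254, 255, 252, 243, 175, 109, 100, 101, 101, 100, 100, 101, 101, 102, 100, 101, 100]
176 [116, 115, 118, 129, 134, 137, 136, 135, 130, 126, 122, 113, 100, 98, 101, 97, 81, 177, 235, 249, 252, 252, 252, 252, 255, 254, 249, 228, 130, 99, 101, 102, 101, 100, 101, 102, 100, 101, 101, 101]
180 [100, 108, 117, 115, 123, 152, 158, 146, 144, 142, 142, 139, 140, 138, 121, 97, 68, 91, 206, 246, 253, 253, 252, 252, 254, 255, 252, 242, 160, 107, 102, 102, 103, 104, 102, 102, 104, 103, 104, 104]
```

View pics/two5.png

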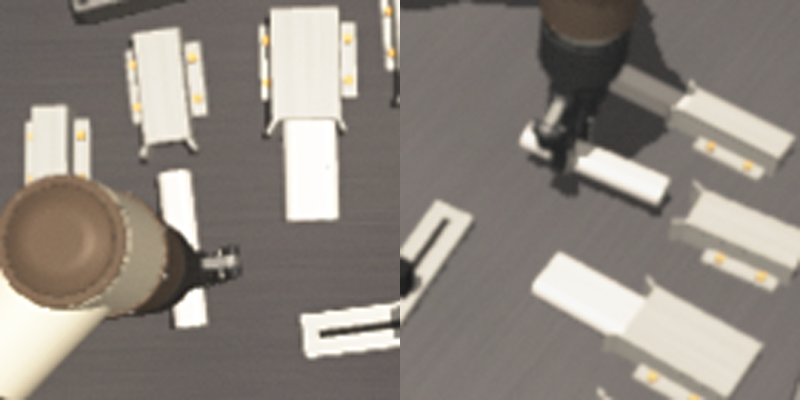

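The bar is in front of sleeve_b: top crop shows the bar front at (174,171) and the mouth centre around (168,143). I'll compute the offset.

Run:
```python
from h import *
for z in (33,38):
    w=onplane("top",[(221.4,169),(231.8,169),(221.7,172),(232.1,172),(222.0,176),(232.75,176)],z)[:,:2]
    for i in (0,2,4): print(z,w[i].round(1),w[i+1].round(1),"centre",((w[i]+w[i+1])/2).round(1))
    m=(w[0]+w[1])/2; print("sleeve line y there",287.2+.098*(m[0]-653))
g=optics.get_image("top")[...,1].astype(int)
for r in (202,206,210,213): print(r,g[r,215:245].tolist())
```

```text
33 [575.2 289.3] [574.4 260. ] centre [574.8 274.6]
33 [566.8 288.5] [566.  259.2] centre [566.4 273.8]
33 [555.5 287.7] [554.7 257.5] centre [555.1 272.6]
sleeve line y there 279.54065586993914
38 [574.5 288. ] [573.7 258.9] centre [574.1 273.5]
38 [566.  287.3] [565.3 258.1] centre [565.7 272.7]
38 [554.8 286.5] [554.  256.4] centre [554.4 271.5]
sleeve line y there 279.46788613754273
202 [142, 141, 143, 142, 126, 111, 77, 59, 57, 56, 59, 57, 56, 46, 44, 40, 46, 81, 79, 102, 81, 66, 62, 91, 90, 91, 93, 97, 99, 98]
206 [135, 132, 106, 71, 57, 57, 57, 60, 57, 54, 46, 41, 43, 94, 228, 255, 255, 255, 254, 249, 224, 116, 97, 99, 100, 99, 100, 98, 101, 100]
210 [49, 49, 45, 46, 45, 43, 48, 62, 72, 59, 94, 218, 247, 254, 253, 253, 253, 255, 255, 252, 241, 151, 100, 98, 100, 99, 98, 99, 99, 98]
213 [97, 102, 99, 101, 98, 99, 100, 97, 97, 92, 83, 196, 243, 254, 254, 254, 255, 255, 255, 255, 248, 215, 113, 94, 97, 96, 96, 97, 97, 97]
```

Request:
step_arm(
  motion=[
    {"slide": [0,4.4,7],"dr": [0,0,0],"jaw": 15},
    {"slide": [0,4.4,14],"dr": [0,0,0],"jaw": 15},
    {"slide": [0,4.4,19.5],"dr": [0,0,0],"jaw": 15},
    {"slide": [0,4.4,19.5],"dr": [0,0,0],"jaw": 15},
    {"slide": [-6,4.4,19.5],"dr": [0,0,0],"jaw": 15},
    {"slide": [-12,4.4,19.5],"dr": [0,0,0],"jaw": 15},
    {"slide": [-15,4.4,19.5],"dr": [0,0,0],"jaw": 15},
    {"slide": [-15,4.4,19.5],"dr": [0,0,0],"jaw": 15},
  ],
)

```text
clock: 39.5
position: [505.1, 271.7, 9.3]
ee_rot: [-0.051, 0.999, 0.0, 0.0]
contact_force: [-0.2, -1.1, -1.3]
gripper_width: 27.6
grasp_force: 59.6
```

Request:
step_arm(
  motion=[
    {"slide": [-2,0,0],"dr": [0,0,0],"jaw": 15},
    {"slide": [-4,0,0],"dr": [0,0,0],"jaw": 15},
    {"slide": [-6,0,0],"dr": [0,0,0],"jaw": 15},
    {"slide": [-8,0,0],"dr": [0,0,0],"jaw": 15},
    {"slide": [-10,0,0],"dr": [0,0,0],"jaw": 15},
    {"slide": [-12,0,0],"dr": [0,0,0],"jaw": 15},
    {"slide": [-14,0,0],"dr": [0,0,0],"jaw": 15},
    {"slide": [-15,0,0],"dr": [0,0,0],"jaw": 15},
  ],
)

```text
clock: 40.5
position: [519.4, 272.9, 9.1]
ee_rot: [-0.051, 0.999, -0.0, -0.001]
contact_force: [-1.4, 0.0, -2.4]
gripper_width: 27.4
grasp_force: 59.6
```

Request:
step_arm(
  motion=[
    {"slide": [0,-1.2,2],"dr": [0,0,0],"jaw": 15},
    {"slide": [0,-1.2,2.7],"dr": [0,0,0],"jaw": 15},
    {"slide": [0,-1.2,2.7],"dr": [0,0,0],"jaw": 15},
    {"slide": [-2,-1.2,2.7],"dr": [0,0,0],"jaw": 15},
    {"slide": [-4,-1.2,2.7],"dr": [0,0,0],"jaw": 15},
    {"slide": [-6,-1.2,2.7],"dr": [0,0,0],"jaw": 15},
    {"slide": [-8,-1.2,2.7],"dr": [0,0,0],"jaw": 15},
    {"slide": [-8,-1.2,2.7],"dr": [0,0,0],"jaw": 15},
  ],
)

```text
clock: 41.5
position: [528.0, 272.9, 6.6]
ee_rot: [-0.051, 0.999, 0.0, 0.0]
contact_force: [-0.3, -0.5, -1.8]
gripper_width: 27.7
grasp_force: 59.6
```

Request:
step_arm(
  motion=[
    {"slide": [-2,0,0],"dr": [0,0,0],"jaw": 15},
    {"slide": [-4,0,0],"dr": [0,0,0],"jaw": 15},
    {"slide": [-6,0,0],"dr": [0,0,0],"jaw": 15},
    {"slide": [-8,0,0],"dr": [0,0,0],"jaw": 15},
    {"slide": [-10,0,0],"dr": [0,0,0],"jaw": 15},
    {"slide": [-12,0,0],"dr": [0,0,0],"jaw": 15},
    {"slide": [-12,0,0],"dr": [0,0,0],"jaw": 15},
    {"slide": [-12,0,0],"dr": [0,0,0],"jaw": 15},
  ],
)

```text
clock: 42.5
position: [539.7, 274.0, 6.6]
ee_rot: [-0.051, 0.999, -0.0, -0.0]
contact_force: [-0.8, -0.0, -2.4]
gripper_width: 27.3
grasp_force: 59.6
```

Request:
step_arm(
  motion=[
    {"slide": [-2,0,0],"dr": [0,0,0],"jaw": 15},
    {"slide": [-4,0,0],"dr": [0,0,0],"jaw": 15},
    {"slide": [-6,0,0],"dr": [0,0,0],"jaw": 15},
    {"slide": [-8,0,0],"dr": [0,0,0],"jaw": 15},
    {"slide": [-10,0,0],"dr": [0,0,0],"jaw": 15},
    {"slide": [-12,0,0],"dr": [0,0,0],"jaw": 15},
    {"slide": [-13,0,0],"dr": [0,0,0],"jaw": 15},
    {"slide": [-13,0,0],"dr": [0,0,0],"jaw": 15},
  ],
)

```text
clock: 43.5
position: [552.7, 275.4, 6.6]
ee_rot: [-0.051, 0.999, -0.0, -0.0]
contact_force: [-0.3, 0.3, -3.0]
gripper_width: 27.6
grasp_force: 59.6
```

Request:
step_arm(
  motion=[
    {"slide": [-1,0,0],"dr": [0,0,0],"jaw": 15},
    {"slide": [-2,0,0],"dr": [0,0,0],"jaw": 15},
    {"slide": [-3,0,0],"dr": [0,0,0],"jaw": 15},
    {"slide": [-4,0,0],"dr": [0,0,0],"jaw": 15},
    {"slide": [-5,0,0],"dr": [0,0,0],"jaw": 15},
    {"slide": [-6,0,0],"dr": [0,0,0],"jaw": 15},
    {"slide": [-6,0,0],"dr": [0,0,0],"jaw": 15},
    {"slide": [-6,0,0],"dr": [0,0,0],"jaw": 15},
  ],
)

```text
clock: 44.5
position: [558.6, 276.0, 6.6]
ee_rot: [-0.051, 0.999, -0.0, -0.0]
contact_force: [-0.1, 0.3, -2.3]
gripper_width: 27.7
grasp_force: 59.6
```

Request:
step_arm(
  motion=[
    {"slide": [-1,0,0],"dr": [0,0,0],"jaw": 15},
    {"slide": [-2,0,0],"dr": [0,0,0],"jaw": 15},
    {"slide": [-3,0,0],"dr": [0,0,0],"jaw": 15},
    {"slide": [-4,0,0],"dr": [0,0,0],"jaw": 15},
    {"slide": [-4,0,0],"dr": [0,0,0],"jaw": 15},
    {"slide": [-4,0,0],"dr": [0,0,0],"jaw": 15},
    {"slide": [-4,0,0],"dr": [0,0,0],"jaw": 15},
    {"slide": [-4,0,0],"dr": [0,0,0],"jaw": 15},
  ],
)

```text
clock: 45.5
position: [562.6, 276.4, 6.6]
ee_rot: [-0.051, 0.999, -0.0, -0.0]
contact_force: [-0.2, -1.2, -1.5]
gripper_width: 27.3
grasp_force: 59.6
```

Request:
step_arm(
  motion=[
    {"slide": [-1,0,0],"dr": [0,0,0],"jaw": 15},
    {"slide": [-2,0,0],"dr": [0,0,0],"jaw": 15},
    {"slide": [-3,0,0],"dr": [0,0,0],"jaw": 15},
    {"slide": [-4,0,0],"dr": [0,0,0],"jaw": 15},
    {"slide": [-5,0,0],"dr": [0,0,0],"jaw": 15},
    {"slide": [-5,0,0],"dr": [0,0,0],"jaw": 15},
    {"slide": [-5,0,0],"dr": [0,0,0],"jaw": 15},
    {"slide": [-5,0,0],"dr": [0,0,0],"jaw": 15},
  ],
)

```text
clock: 46.5
position: [566.6, 276.6, 6.3]
ee_rot: [-0.051, 0.999, -0.0, -0.001]
contact_force: [-5.6, 1.2, -1.3]
gripper_width: 27.6
grasp_force: 59.6
```

Request:
step_arm(
  motion=[
    {"slide": [-1,0,0],"dr": [0,0,0],"jaw": 15},
    {"slide": [-2,0,0],"dr": [0,0,0],"jaw": 15},
    {"slide": [-3,0,0],"dr": [0,0,0],"jaw": 15},
    {"slide": [-4,0,0],"dr": [0,0,0],"jaw": 15},
    {"slide": [-4,0,0],"dr": [0,0,0],"jaw": 15},
    {"slide": [-4,0,0],"dr": [0,0,0],"jaw": 15},
    {"slide": [-4,0,0],"dr": [0,0,0],"jaw": 15},
    {"slide": [-4,0,0],"dr": [0,0,0],"jaw": 15},
  ],
)

```text
clock: 47.5
position: [566.7, 276.3, 5.7]
ee_rot: [-0.051, 0.999, -0.002, -0.005]
contact_force: [-16.0, 3.3, 2.7]
gripper_width: 27.2
grasp_force: 60.2
```

Request:
step_arm(
  motion=[
    {"slide": [1,0,0],"dr": [0,0,0],"jaw": 35},
    {"slide": [1,0,0],"dr": [0,0,0],"jaw": 55},
    {"slide": [1,0,0],"dr": [0,0,0],"jaw": 60},
    {"slide": [1,0,0],"dr": [0,0,0],"jaw": 60},
    {"slide": [1,0,0],"dr": [0,0,0],"jaw": 60},
    {"slide": [1,0,-15],"dr": [0,0,0],"jaw": 60},
    {"slide": [20,0,-50],"dr": [0,0,0],"jaw": 60},
    {"slide": [60,0,-100],"dr": [0,0,0],"jaw": 60},
  ],
)

```text
clock: 48.5
position: [512.9, 271.2, 106.2]
ee_rot: [-0.05, 0.999, -0.0, -0.0]
contact_force: [-0.7, 1.6, 1.7]
gripper_width: 59.9
grasp_force: 0.0
```

Run:
```python
from h import *
s=arm.read_state(); print(s["position"].round(1),s["contact_force"].round(1))
t=optics.get_image("top"); c=optics.get_image("scene")
a=cv2.resize(t[110:240,170:330],(480,390),interpolation=cv2.INTER_CUBIC);b=cv2.resize(c[90:220,290:396],(318,390),interpolation=cv2.INTER_CUBIC)
cv2.imwrite("pics/two6.png",np.hstack([a,b]))
for n,im in (("top",t),("scene",c)):
    m=(im.max(2)<45); 
    for bb in blobs(n,m,55,25):
        if 380<bb[1]<500 and -20<bb[2]<160: print(n,*bb)
```

```text
[512.9 271.2 106.2] [-0.7  1.6  1.7]
scene [309. 181.] 456.1 40.9 25.4 23.9 -0.949
```

View pics/two6.png

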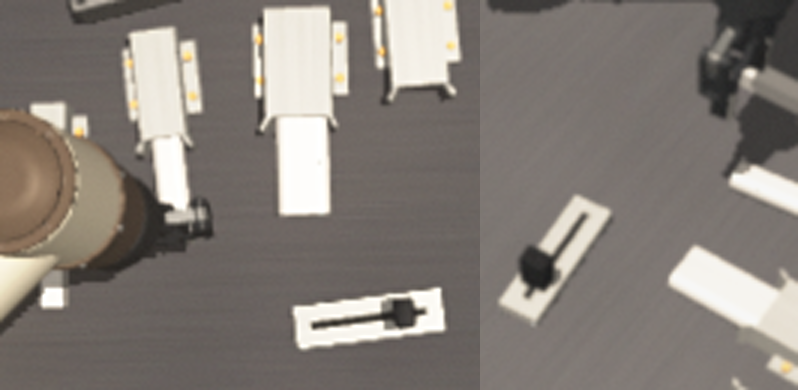

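All three bars sit in their sleeves; the grip is at top px (304.7,214). Next I'll locate the grip precisely and plan a sideways push with closed fingers.

Run:
```python
from h import *
t=optics.get_image("top"); m=(t.max(2)<75).astype(np.uint8); m[:200]=0;m[228:]=0;m[:,:296]=0;m[:,312:]=0
ys,xs=np.nonzero(m); print("top dark",xs.min(),xs.max(),ys.min(),ys.max(),xs.mean(),ys.mean())
print(onplane("top",[(304.7,213.5)],45).round(1), onplane("scene",[(309,178)],50).round(1))
g=t[...,1].astype(int); print(g[206:224,296:314])
go(447,0,110,0.107)
```

```text
top dark 296 309 210 218 303.27536231884056 214.02898550724638
[[444.7  58.6  45. ]] [[449.4  52.1  50. ]]
[[ 96  96  95  94  94  90  92  93  93  95 107 119 118 111 109 120 140 176]
 [ 94  99 105 118 122 113 120 123 127 146 201 242 245 249 252 251 249 248]
 [133 156 194 236 248 247 251 252 246 241 234 253 253 252 252 252 251 250]
 [247 242 229 181 177 156 157 156 149 138 132 209 252 250 249 249 249 249]
 [242 185 164 133 113  59  56  58  60  62  64 126 229 251 250 249 249 249]
 [236 145 128 129 108  45  46  51  59  62  63 101 209 254 253 252 250 250]
 [238 141 126 128 108  49  47  56  59  65  62  77 148 203 198 190 232 250]
 [240 142 120 104  79  48  50  56  61  66  62  54  68  87  83 112 215 250]
 [145  78  63  55  45  41  47  56  61  65  67  52  43  63  78 116 208 250]
 [ 57  42  33  37  35  36  46  55  62  66  67  58  96 179 230 246 248 251]
 [ 90  81  62  71  67  49  46  57  63  64  70  66 131 233 252 252 250 250]
 [249 230 135 122 113  81  47  54  58  63  66  64 141 239 251 250 250 249]
 [252 241 144 125 124 106  63  49  57  63  71  93 192 250 251 250 251 251]
 [248 237 157 143 147 164 171 122 152 175 209 232 250 254 252 253 255 255]
 [248 247 244 247 248 248 252 248 250 253 255 255 255 254 247 219 200 188]
 [249 252 255 255 255 254 254 244 202 178 176 172 170 168 153 122 109 100]
 [213 194 179 173 165 165 166 146 114  99  96  93  95  93  96  91  91  92]
 [125 114 101  96  96  95  97  97  94  94  95  93  94  95  95  96  96  96]]
pos [513.3 272.6 110. ] yaw -3.038 q6 -2.23 F [ 1.2  1.  -0.5] w 59.7 g 0.0 t 48.6
 slide [  94.1 -264.3   -1.8] dr [ 0.03  0.05 -0.02]
```

Request:
step_arm(
  motion=[
    {"slide": [15,-45,0],"dr": [0,0,0],"jaw": 30},
    {"slide": [32,-90,0],"dr": [0,0,0],"jaw": 0},
    {"slide": [50,-140,0],"dr": [0,0,0],"jaw": 0},
    {"slide": [70,-190,0],"dr": [0,0,0],"jaw": 0},
    {"slide": [84,-230,0],"dr": [0,0,0],"jaw": 0},
    {"slide": [94,-257,0],"dr": [0,0,0],"jaw": 0},
    {"slide": [94,-257,0],"dr": [0,0,0],"jaw": 0},
    {"slide": [94,-257,0],"dr": [0,0,0],"jaw": 0},
  ],
)

```text
clock: 49.65
position: [446.2, 6.4, 105.5]
ee_rot: [-0.051, 0.999, 0.0, 0.0]
contact_force: [0.2, 0.6, 0.8]
gripper_width: -0.1
grasp_force: 0.0
```

Run:
```python
from h import *
go(446,8,32,0.107)
t=optics.get_image("top"); c=optics.get_image("scene")
a=cv2.resize(t[110:240,170:330],(480,390),interpolation=cv2.INTER_CUBIC);b=cv2.resize(c[120:250,270:376],(318,390),interpolation=cv2.INTER_CUBIC)
cv2.imwrite("pics/two7.png",np.hstack([a,b]))
for bb in blobs("top",white(t,140,60),15):
    if bb[3]<150 and bb[1]>350 and -480<bb[2]<450: print(*bb)
```

```text
pos [446.2   6.4 105.5] yaw -3.04 q6 -1.85 F [0.2 0.6 0.8] w -0.1 g 0.0 t 49.6
 slide [ 0.   1.6 73.5] dr [-0.    0.   -0.04]
[293. 224.] 423.9 88.2 145.6 123.9 -1.188
[351. 184.] 527.3 -72.6 37.2 37.0 -0.03
[196. 160.] 605.9 365.2 69.8 14.5 0.001
[310. 122.] 708.6 37.2 121.1 71.2 0.031
```

View pics/two7.png

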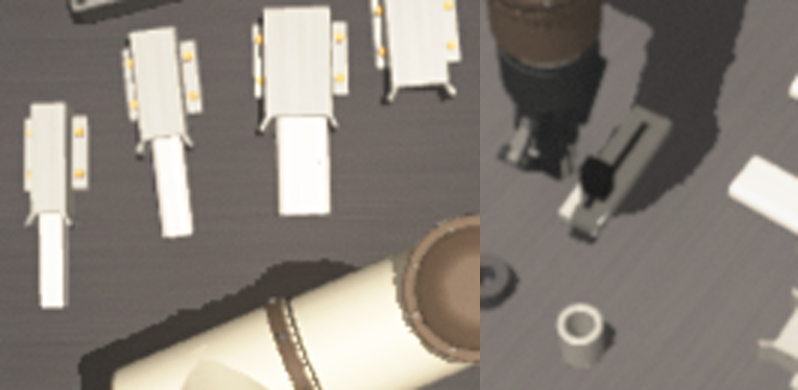

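All three bars are in: tails in the crop at (53,305), (177,235) and (303,213) give visible lengths that match the found stop depths. Lower beside the grip.

Request:
step_arm(
  motion=[
    {"slide": [0,0,20],"dr": [0,0,0],"jaw": 0},
    {"slide": [0,0,35],"dr": [0,0,0],"jaw": 0},
    {"slide": [0,0,50],"dr": [0,0,0],"jaw": 0},
    {"slide": [0,0,60],"dr": [0,0,0],"jaw": 0},
    {"slide": [0,0,68],"dr": [0,0,0],"jaw": 0},
    {"slide": [0,0,73],"dr": [0,0,0],"jaw": 0},
    {"slide": [0,0,73],"dr": [0,0,0],"jaw": 0},
    {"slide": [0,0,73],"dr": [0,0,0],"jaw": 0},
  ],
)

```text
clock: 50.75
position: [445.7, 6.2, 32.7]
ee_rot: [-0.051, 0.999, 0.0, 0.0]
contact_force: [0.2, -0.7, -0.3]
gripper_width: 0.2
grasp_force: 0.0
```

Run:
```python
from h import *
go(437,100,32,0.107)
c=optics.get_image("scene")
cv2.imwrite("pics/s8.png",cv2.resize(c[130:230,260:360],(500,500),interpolation=cv2.INTER_CUBIC))
```

```text
pos [445.7   6.2  32.7] yaw -3.04 q6 -1.85 F [ 0.2 -0.7 -0.3] w 0.2 g 0.0 t 50.8
 slide [-0.8 94.2  0.7] dr [ 0.    0.01 -0.04]
```

View pics/s8.png

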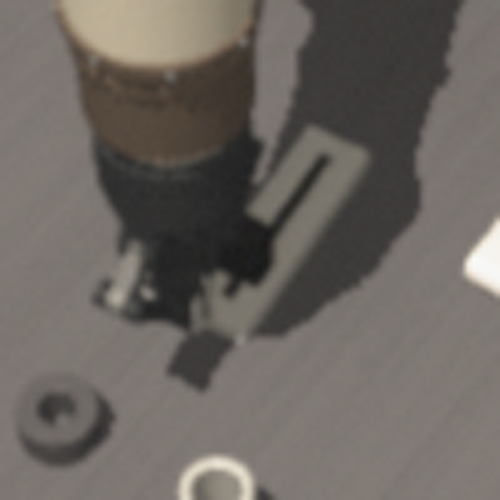

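The fingers stand on the -y side of the black grip (crop (235,250)), clear of the collar. Push along tool y.

Request:
step_arm(
  motion=[
    {"slide": [0,10,0],"dr": [0,0,0],"jaw": 0},
    {"slide": [0,20,0],"dr": [0,0,0],"jaw": 0},
    {"slide": [0,32,0],"dr": [0,0,0],"jaw": 0},
    {"slide": [0,45,0],"dr": [0,0,0],"jaw": 0},
    {"slide": [0,58,0],"dr": [0,0,0],"jaw": 0},
    {"slide": [0,70,0],"dr": [0,0,0],"jaw": 0},
    {"slide": [0,80,0],"dr": [0,0,0],"jaw": 0},
    {"slide": [0,85,0],"dr": [0,0,0],"jaw": 0},
  ],
)

```text
clock: 51.8
position: [436.7, 91.3, 32.4]
ee_rot: [-0.051, 0.999, -0.0, -0.0]
contact_force: [1.2, -1.8, 1.4]
gripper_width: -0.1
grasp_force: 1.1
```

Request:
step_arm(
  motion=[
    {"slide": [0,2,0],"dr": [0,0,0],"jaw": 0},
    {"slide": [0,4,0],"dr": [0,0,0],"jaw": 0},
    {"slide": [0,6,0],"dr": [0,0,0],"jaw": 0},
    {"slide": [0,8,0],"dr": [0,0,0],"jaw": 0},
    {"slide": [0,10,0],"dr": [0,0,0],"jaw": 0},
    {"slide": [0,12,0],"dr": [0,0,0],"jaw": 0},
    {"slide": [0,12,0],"dr": [0,0,0],"jaw": 0},
    {"slide": [0,12,0],"dr": [0,0,0],"jaw": 0},
  ],
)

```text
clock: 52.8
position: [435.6, 102.7, 32.3]
ee_rot: [-0.051, 0.999, 0.0, 0.0]
contact_force: [-0.5, -0.4, 0.4]
gripper_width: -0.1
grasp_force: 0.3
```

Request:
step_arm(
  motion=[
    {"slide": [0,1,0],"dr": [0,0,0],"jaw": 0},
    {"slide": [0,2,0],"dr": [0,0,0],"jaw": 0},
    {"slide": [0,3,0],"dr": [0,0,0],"jaw": 0},
    {"slide": [0,4,0],"dr": [0,0,0],"jaw": 0},
    {"slide": [0,5,0],"dr": [0,0,0],"jaw": 0},
    {"slide": [0,6,0],"dr": [0,0,0],"jaw": 0},
    {"slide": [0,7,0],"dr": [0,0,0],"jaw": 0},
    {"slide": [0,8,0],"dr": [0,0,0],"jaw": 0},
  ],
)

```text
clock: 53.8
position: [434.7, 110.6, 32.4]
ee_rot: [-0.051, 0.999, -0.0, -0.0]
contact_force: [-0.3, -1.6, -0.1]
gripper_width: 0.2
grasp_force: 1.0
```

Request:
step_arm(
  motion=[
    {"slide": [0,1,0],"dr": [0,0,0],"jaw": 0},
    {"slide": [0,2,0],"dr": [0,0,0],"jaw": 0},
    {"slide": [0,3,0],"dr": [0,0,0],"jaw": 0},
    {"slide": [0,4,0],"dr": [0,0,0],"jaw": 0},
    {"slide": [0,5,0],"dr": [0,0,0],"jaw": 0},
    {"slide": [0,6,0],"dr": [0,0,0],"jaw": 0},
    {"slide": [0,6,0],"dr": [0,0,0],"jaw": 0},
    {"slide": [0,6,0],"dr": [0,0,0],"jaw": 0},
  ],
)

```text
clock: 54.8
position: [434.0, 113.7, 32.5]
ee_rot: [-0.051, 0.999, -0.002, -0.001]
contact_force: [7.4, -16.8, 0.4]
gripper_width: -0.1
grasp_force: 8.6
```

The end stop is felt (17 N at TCP y 113.7, about where expected). Back off, lift and check.

Request:
step_arm(
  motion=[
    {"slide": [0,-6,0],"dr": [0,0,0],"jaw": 0},
    {"slide": [0,-20,0],"dr": [0,0,0],"jaw": 0},
    {"slide": [0,-35,0],"dr": [0,0,0],"jaw": 0},
    {"slide": [0,-45,-30],"dr": [0,0,0],"jaw": 0},
    {"slide": [10,-80,-70],"dr": [0,0,0],"jaw": 0},
    {"slide": [20,-130,-110],"dr": [0,0,0],"jaw": 0},
    {"slide": [30,-180,-150],"dr": [0,0,0],"jaw": 0},
    {"slide": [40,-230,-180],"dr": [0,0,0],"jaw": 0},
  ],
)

```text
clock: 55.8
position: [417.6, -117.0, 213.7]
ee_rot: [-0.051, 0.999, 0.0, 0.001]
contact_force: [1.3, 0.9, 0.2]
gripper_width: 0.2
grasp_force: 0.0
```

Run:
```python
from h import *
t=optics.get_image("top"); c=optics.get_image("scene")
a=cv2.resize(t[90:240,170:370],(480,360),interpolation=cv2.INTER_CUBIC);b=cv2.resize(c[110:260,290:423],(320,360),interpolation=cv2.INTER_CUBIC)
cv2.imwrite("pics/two9.png",np.hstack([a,b]))
```

```text
(no output)
```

View pics/two9.png

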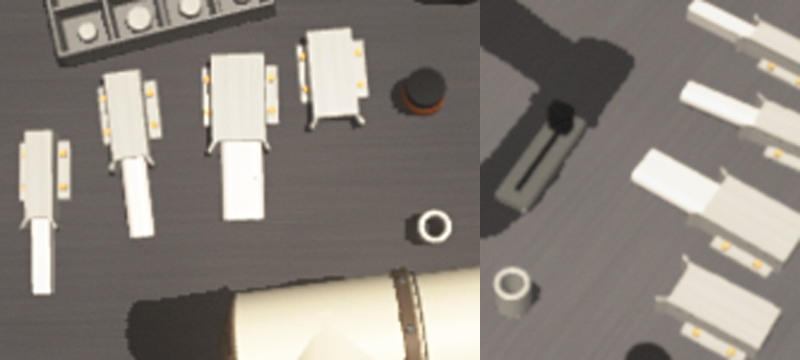

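The grip is at the far end of its slot (crop (562,115)), and the bar tails are where they were before locking. Handing in.

```bash
python3 -c "
from bench import arm
print(arm.job_done())"
```

```text
the job is handed in; nothing more can be done
None
```

The job is handed in: bar_a, bar_b and bar_d (no bar_c was seen) were pushed into their own sleeves until they bore on the stops at about 10–17 N, and the switch was then slid to its locked end, with the bars unmoved in the last camera check; the hand-in returned no verdict.

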